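# Load the portion press and pin its tension wheel

### The job

Load every omelette portion from the wooden cutting board into the press, in one close row along the back fence that begins in the fence corner: each lying flat, square, and pushed flush against the back fence and against the side fence or its neighbour, while the wheel is still slack. Then take the locking pin from its parking hole, drop it through the lug of the tension wheel, swing the wheel clockwise against its spring with it, and let the pin fall fully home in the lock hole of the housing, so that the wheel stays wound when you let go. Leave the other things on the table alone.

Things in the scene. Friction and masses are not known exactly. Their poses are not given: they have to be found in the camera images.
- press: Portion press, fixed on the table at a varying place and yaw: white base board 340 x 300 mm, top 12 mm above the table. Origin: on the table, 157 mm from the board's back edge, 162 mm from its left edge; x to the back fence (away from the robot), y left, z up. Behind is the fenced bed, in front of it spring pads, nearest the robot the wheel on its housing.
- corner (a point): Inner corner of back fence (runs along y) and side fence (runs along x, 130 mm, at the right end), on the bed's top, 12 mm above the table. Axes as the press's. Both fences are 6 mm steel, 44 mm higher than the bed. The bed extends from here 122 mm to -x (to the slack pads) and 290 mm to +y, where its left end is open.
- pads (a point): Middle of the pressing face of the four white spring pads side by side (58 mm wide each, top 45 mm above the table), carried by the bar; axes as the press's; slack it is 122 mm before the back fence. The wheel drives them 42.5 mm per rad to the fence, 68 mm when locked; each gives way up to 13 mm and presses a portion with about 0.6 N.
- tension_wheel (a joint): Wheel angle (rad): 0 slack at its stop, growing clockwise from above, end 1.75; at 1.60 the lug hole is over the lock hole. A spring turns it back (1 to 2 N at the lug when slack, up to 6 N wound), damped, within two seconds. Dark steel ring of 12 mm bar, mean radius 58 mm, three spokes and a bored lug 32 x 34 mm, top 56 mm above the table; ring top 50 mm.
- wheel_axis (a point): Centre of the tension wheel on its vertical axis, 50 mm above the table (top of the wheel; the hub is 1 mm higher), fixed to the press, axes as the press's. Below the wheel is a square aluminium housing, 158 x 158 mm about this axis, top 36 mm above the table, with two holes: lock hole and parking hole.
- lug_hole (a point): Centre of the upper mouth of the hole in the wheel's lug, 58 mm from the wheel's axis, 56 mm above the table; turns with the wheel. 12 mm wide, chamfered, straight through the 18 mm thick lug; the housing's flat top is 2 mm below the lug.
- lock_hole (a point): Centre of the mouth of the lock hole in the housing's top, 36 mm above the table, 58 mm from the wheel's axis; 12.5 mm wide, 24 mm deep, chamfered. The pin fully home reaches through the lug and 14 mm into this hole, its flange resting on the lug.
- park_hole (a point): Centre of the mouth of the parking hole in the housing's top, 36 mm above the table, where the pin stands at the start; 12.5 mm wide, 24 mm deep.
- pin: Locking pin, 74 mm, 0.07 kg: steel shank 10 mm thick, 34 mm long, tapered tip; flange 20 mm wide, 4 mm high; round black knob 24 mm wide, 36 mm high. Origin: the tip's end; z up to the knob. Starts upright in the parking hole, origin 12 mm above the table; on the housing 36 mm, home in the lock hole 22 mm. Held by the knob with its shank in the lug (it can turn there) it is the wheel's handle.
- portion_1: Square cut of baked omelette, yellow with a browned uneven top, about 61 x 60 x 35 mm (along its x, y, z), firm, 0.1 kg; starts flat on the wooden cutting board at any yaw. Origin: centre of its underside; z up. Any of the four may be absent, but at least three are there.
- portion_2: Square cut of baked omelette, yellow with a browned uneven top, about 58 x 64 x 37 mm (along its x, y, z), firm, 0.1 kg; starts flat on the wooden cutting board at any yaw. Origin: centre of its underside; z up. Any of the four may be absent, but at least three are there.
- portion_3: Square cut of baked omelette, yellow with a browned uneven top, about 61 x 60 x 34 mm (along its x, y, z), firm, 0.1 kg; starts flat on the wooden cutting board at any yaw. Origin: centre of its underside; z up. Any of the four may be absent, but at least three are there.
- portion_4: Square cut of baked omelette, yellow with a browned uneven top, about 61 x 60 x 35 mm (along its x, y, z), firm, 0.1 kg; starts flat on the wooden cutting board at any yaw. Origin: centre of its underside; z up. Any of the four may be absent, but at least three are there.
- board: Wooden cutting board, 250 x 235 x 12 mm, fixed on the table left of the press; the portions start on it. Origin: centre of its underside; z up.
- tape: Bystander: roll of beige tape lying flat, 98 mm wide, 25 mm high. Origin: centre of its underside. Leave it alone.
- timer: Bystander: round white kitchen timer with a red knob, 72 mm wide, 47 mm high. Origin: centre of its underside. Leave it alone.
- scraper: Bystander: dough scraper with wooden grip, 85 x 138 x 20 mm. Origin: centre of its underside. Leave it alone.
- thermometer: Bystander: probe thermometer, 32 x 195 x 18 mm. Origin: centre of its underside. Leave it alone.

How it is judged:
By the outcome, as a careful person would: the job done as asked, in the order asked, and still so for the second after the job is handed in, with the robot touching nothing.
Of portion_1, portion_2, portion_3, portion_4 only 3 to 4 are there at a start; the rules pass over those that are not, and their reading is None.
At some moment in a run one of portion_1, portion_2, portion_3, portion_4 may be knocked a few centimetres aside while the robot is not near it.
Once in a run the grip may slacken for a moment while it holds something.
It also fails if it takes over 210 s, if anything falls off the work surface, if the arm or the gripper's body presses on something with over 40 N, if the wrist force passes 120 N, or if a joint passes its speed limit or range.

### The arm

A 6-joint arm with a two-finger parallel gripper is mounted at the origin on a cart in front of the work surface, level with it; the furniture and walls round the work are solid. World frame = base frame: x ahead of the robot, y to its left, z up, the work surface at z = 0. Lengths are in m, angles in degrees, forces in N, time in s.
With the tool pointing down it reaches from about 0.325 to 0.9 m from the base axis. Payload 6.1 kg.
Tool frame: the origin (TCP) lies between the finger pads; the fingertips stand finger_overhang ahead of it and the grasp point (between the pads) lies 5 mm behind it (finger_overhang is the distance from the TCP to the fingertips, in m); z points along the fingers, y is the direction in which the jaws open and shut (so a half turn about z gives the same grasp; the last joint's range is limited). The gripper opens to 87 mm and grips with 3 to 60 N. Pads are 19 mm wide; open, the fingers measure 117 mm over their backs; the gripper's body (75 mm by 190 mm) begins 51 mm behind the grasp point.
Start: joints at [66.285, 12.628, 87.462, -0, 79.91, -7.225], TCP at [0.177, 0.599, 0.237] pointing down, gripper open.
Joint ranges: [-170.65, 170.65], [-52.31, 119.04], [5.05, 147.46], [-71.25, 251.25], [11.57, 151.72], [-153.62, 153.62]. Speed limits (degrees/s): [147.25, 147.25, 172.46, 180, 180, 180].

### API

Orientations are given as a 3x3 rotation matrix whose columns are the frame's x, y, z axes.
In Python, from workcell import read_state, get_image, close_job, finger_overhang gives the robot as it stands.
- The arm moves only by the shell command python3 -m crank 'ROWS' [FORCE]. ROWS is JSON, a list of rows, each an object with "grip": the closure, from -1 (fully open) to 1 (shut), so that 0 is half open; "slide": the shift along the world's x, y, z in mm, a list of three; "dr": the turn, a rotation vector about the world's x, y, z in rad, a list of three. In form: [{"grip": grip, "slide": [dx, dy, dz], "dr": [wx, wy, wz]}, ...]. A call has 1 to 5 rows; each row is the pose to reach, as a shift and turn from the pose commanded when the call began; what a row does not reach only later rows make up. A row lasts 1/8 s, in which the tool goes at most 62.5 mm and 10.7 degrees, less where a joint would pass 70% of its speed; a pose out of reach is approached as far as the arm can. A call with a gripper value outside its range is refused whole. The fingers move at their own pace and stop on an object; FORCE is the grip in N (left out, the last holds). Time passes only in rows, so rows that repeat a pose let the fingers close. It gives the time, the measured TCP pose, the force and the opening at its end, in the units of the state.
- read_state(): the state, without advancing time (a new reading comes with each control period).
- get_image(name): name is "scene" or "top"; returns a dict with "image" (400x640x3 uint8, blue, green, red), "intrinsics" (3x3 intrinsics, pixels), "dist" ([k1, k2, p1, p2, k3] as OpenCV has them; the pictures are not rectified), "xyz" and "attitude" of the camera in the world. Camera axes: x right, y up, looking along -z (the intrinsics and any distortion apply to the point x, -y, -z); pixel columns grow to the right and rows downward; lengths in m; the calibration is good to about 2 mm. A picture is of the moment at which its call begins. There is no depth.
- close_job(): hands the job in, once; it reports no verdict.
The state is a dict: "t": time; "joint_positions": joint angles; "qd": joint speeds; "tau": joint torques, N m; "ee_pos": TCP position; "ee_rot": TCP orientation; "wrist_force": force on the tool from outside, world axes, zero at the start; "torque": the same for the moment, N m; "grip_width": opening from 0.0 (shut) to 1.0 (fully open).
Only numpy, scipy, OpenCV 4.12 (cv2) and the standard library are available. Lean on these libraries where they do the work, as an engineer would, in place of code of your own. Each camera call takes 0.05 s, during which the arm holds its last target.

## Working session

There is one attempt and no reset: what is moved stays moved. The work goes in short steps, Python scripts to look and compute and a shell command to move; the robot and the scene stay as the last step left them, time stands still between calls to the robot, and variables do not carry over. Pictures are saved under pics/ and viewed, and the job is handed in when it is done.

```bash
ls; mkdir -p pics; python3 - <<'E'
from workcell import read_state,get_image,finger_overhang
import cv2
print(finger_overhang)
s=read_state(); print(s)
for n in ("scene","top"):
    d=get_image(n); cv2.imwrite(f"pics/{n}0.png",d["image"]); print(n,d["intrinsics"],d["dist"],d["xyz"],d["attitude"])
E
```

```text
pics
0.014
{'t': 0.0, 'joint_positions': array([ 6.62846147e+01,  1.26757846e+01,  8.75268075e+01,  4.78019825e-05,
        7.99079693e+01, -7.22400203e+00]), 'qd': array([ 0.10052158,  0.12215336, -0.07918873, -0.05825402,  0.08175749,
       -0.07138075]), 'tau': array([-2.11884733e-03, -4.94623339e+01, -3.87365985e+01,  6.99829613e-02,
        5.75644593e-02, -1.84566425e-04]), 'ee_pos': array([0.17717309, 0.59874621, 0.23542171]), 'ee_rot': array([[-9.58862301e-01,  2.83870541e-01, -7.76847878e-04],
       [ 2.83871499e-01,  9.58860705e-01, -1.76637621e-03],
       [ 2.43466733e-04, -1.91423653e-03, -9.99998138e-01]]), 'wrist_force': array([-0.59954928, -0.15355014,  0.95937567]), 'torque': array([-0.04964823,  0.01993208, -0.05768486]), 'grip_width': 0.9990503256163068}
scene [[467.77454462   0.         318.29226875]
 [  0.         467.77454462 196.49572024]
 [  0.           0.           1.        ]] [0.0393504 0.        0.        0.        0.       ] [-0.48977685 -0.58678704  0.67073804] [[ 4.69111458e-01  4.08037349e-01 -7.83224081e-01]
 [-8.83138910e-01  2.16416671e-01 -4.16208470e-01]
 [-3.25852929e-04  8.86943824e-01  4.61877200e-01]]
top [[389.39351765   0.         313.43485889]
 [  0.         389.39351765 199.79871947]
 [  0.           0.           1.        ]] [-0.05935856  0.          0.          0.          0.        ] [ 0.37958952 -0.04733585  1.09515984] [[-1.18218001e-02  9.87045540e-01 -1.60004209e-01]
 [-9.99928315e-01 -1.19735048e-02  1.59876842e-05]
 [-1.90003060e-03  1.59992929e-01  9.87116332e-01]]
```

View pics/top0.png

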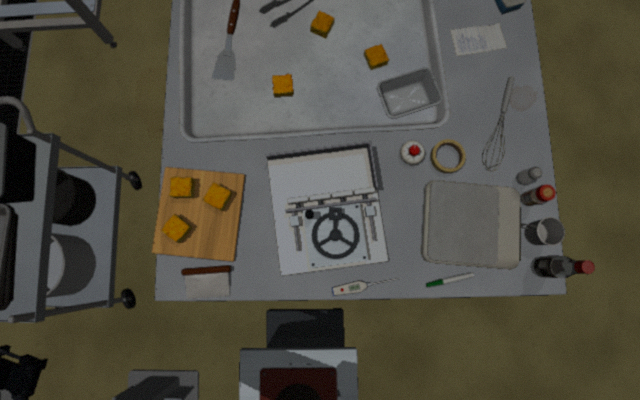

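View pics/scene0.png

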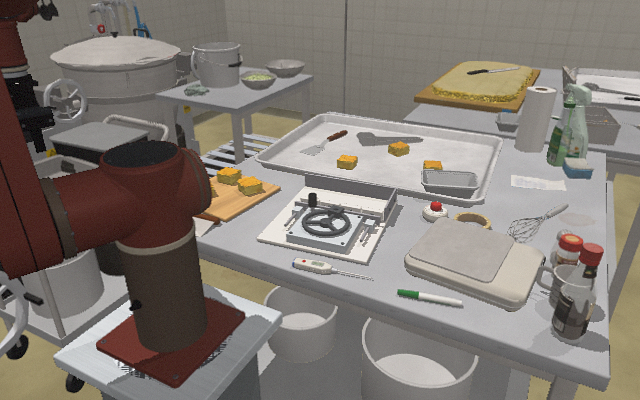

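The top view shows 3 portions on the wooden board (around (180,187), (216,196), (177,228)), the press at about (325,205), and the wheel at (335,233). The pin is near (309,213). I'll zoom in next.

```bash
cat > h.py <<'E'
import numpy as np, cv2
from workcell import read_state,get_image
def cam(n):
    d=get_image(n); d={k:(np.array(v) if k!='image' else v) for k,v in d.items()}; return d
F=np.diag([1,-1,-1.])
def proj(d,P):
    P=np.atleast_2d(np.array(P,float)); pc=(P-d['xyz'])@d['attitude']@F
    q,_=cv2.projectPoints(pc,np.zeros(3),np.zeros(3),d['intrinsics'],d['dist']); return q[:,0]
def ray(d,px):
    px=np.atleast_2d(np.array(px,float))[:,None]
    u=cv2.undistortPoints(px,d['intrinsics'],d['dist'])[:,0]
    r=np.c_[u,np.ones(len(u))]@F@d['attitude'].T
    return r
def onz(d,px,z):
    r=ray(d,px); return d['xyz']+r*((z-d['xyz'][2])/r[:,2])[:,None]
def crop(im,x0,y0,x1,y1,s,name):
    c=cv2.resize(im[y0:y1,x0:x1],None,fx=s,fy=s,interpolation=cv2.INTER_CUBIC)
    c=cv2.convertScaleAbs(c,alpha=1.4,beta=20); cv2.imwrite(name,c)
E
python3 - <<'E'
from h import *
d=cam("top"); np.savez("/tmp/top0.npz",**d)
crop(d['image'],255,135,400,285,4,"pics/t_press.png"); crop(d['image'],145,160,265,270,5,"pics/t_board.png")
d=cam("scene"); np.savez("/tmp/scene0.npz",**d); crop(d['image'],250,170,410,270,5,"pics/s_press.png")
E
```

```text
(no output)
```

View pics/t_press.png

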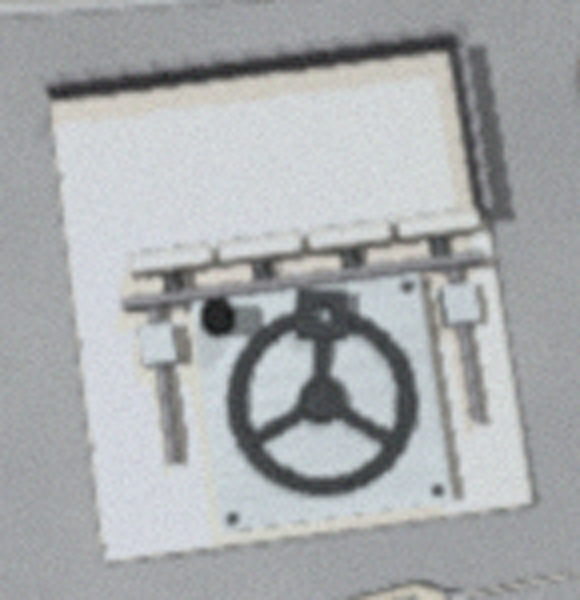

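View pics/t_board.png

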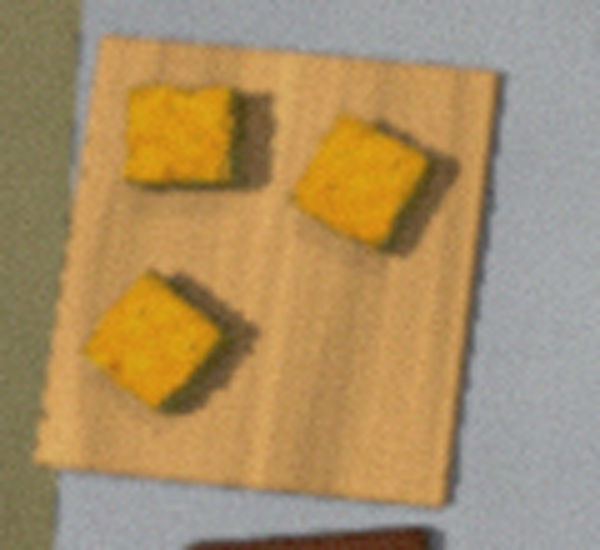

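View pics/s_press.png

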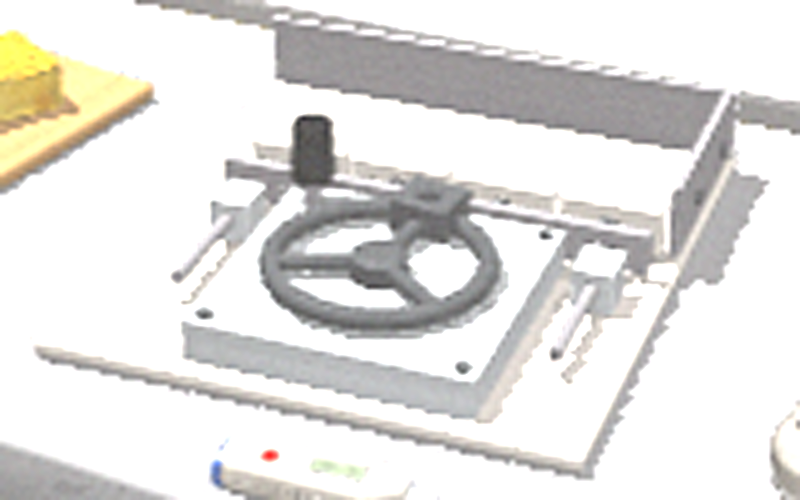

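```bash
cat > m0.py <<'E'
from h import *
d=dict(np.load("/tmp/top0.npz"))
def C(px,x0,y0,s): return (np.array(px,float)+.5)/s-.5+[x0,y0]
T=lambda p,z:onz(d,C(p,255,135,4),z)[:,:2]
fl,fr=T([[107,558],[533,500]],.012); print("front",fl,fr,np.linalg.norm(fl-fr))
yv=(fl-fr)/np.linalg.norm(fl-fr); 
a,b=T([[52,92],[457,42]],.056); print("fence top",a,b,np.linalg.norm(a-b)); v=(a-b)/np.linalg.norm(a-b)
lt=T([[56,125],[107,558]],.012); l=lt[0]-lt[1];print("left",l)
print("yaw",np.degrees([np.arctan2(-yv[0],yv[1]),np.arctan2(-v[0],v[1]),np.arctan2(l[1],l[0])]))
yaw=np.arctan2(-yv[0],yv[1])
print("axis",T([[322,398]],.051),"lug",T([[323,314]],.056),"knob top",T([[219,317]],.086), )
print("sidefence end top",T([[484,218]],.056),"corner inner top", T([[452,50]],.056))
print("pads top edge", T([[133,250],[478,212]],.045))
E
python3 m0.py
python3 - <<'E'
from h import *
d=dict(np.load("/tmp/top0.npz"));im=d['image']
hsv=cv2.cvtColor(im,cv2.COLOR_BGR2HSV)
m=cv2.inRange(hsv,(12,200,110),(30,255,255)); m[:, 250:]=0; m[:160]=0;m[270:]=0
n,l,st,c=cv2.connectedComponentsWithStats(m)
for i in range(1,n):
    if st[i,4]>50:print(st[i],c[i])
for p in [(180,187),(216,196),(177,228),(180,205)]: print(hsv[p[1],p[0]])
E
```

```text
front [0.34987935 0.04294555] [ 0.38551757 -0.25068208] 0.29578246852747664
fence top [0.66733095 0.07753027] [ 0.69971212 -0.20286138] 0.2822552321401563
left [0.30520756 0.03680012]
yaw [6.92026373 6.58764863 6.8751974 ]
axis [[ 0.45495846 -0.10436918]] lug [[ 0.51101478 -0.1059159 ]] knob top [[ 0.50607342 -0.03631495]]
sidefence end top [[ 0.57537692 -0.21678241]] corner inner top [[ 0.69399282 -0.19917938]]
pads top edge [[ 0.55807175  0.02249165]
 [ 0.58169293 -0.21460041]]
[170 177  21  19 360] [179.62777778 185.94722222]
[204 183  26  25 403] [215.80397022 195.39702233]
[162 215  26  26 397] [174.32493703 227.8488665 ]
[ 20 255 135]
[ 21 255 138]
[ 20 255 139]
[ 17 157 125]
```

```bash
cat > por.py <<'E'
from h import *
def portions(d,name,zt=.047,roi=(145,160,265,270),s=6):
    x0,y0,x1,y1=roi
    im=cv2.resize(d['image'][y0:y1,x0:x1],None,fx=s,fy=s,interpolation=cv2.INTER_CUBIC)
    b=cv2.GaussianBlur(im,(0,0),4); hsv=cv2.cvtColor(b,cv2.COLOR_BGR2HSV)
    m=((hsv[...,1]>205)&(hsv[...,2]>95)&(hsv[...,0]>12)&(hsv[...,0]<32)).astype('uint8')
    cs,_=cv2.findContours(m,cv2.RETR_EXTERNAL,cv2.CHAIN_APPROX_NONE); out=[]
    v=cv2.convertScaleAbs(im,alpha=1.3)
    for c in cs:
        if cv2.contourArea(c)<150*s*s*.6: continue
        px=(c[:,0]+.5)/s-.5+[x0,y0]
        W=onz(d,px,zt)[:,:2]*1000
        r=cv2.minAreaRect(W.astype('float32')); 
        mm=cv2.moments(W.astype('float32')[:,None])
        out.append((np.round(r[0],1),np.round(r[1],1),round(r[2]%90,1)))
        q=proj(d,np.c_[cv2.boxPoints(r)/1000,np.full(4,zt)])
        cv2.polylines(v,[np.int32((q-[x0,y0]+.5)*s-.5)],True,(255,0,0),1); cv2.drawContours(v,[c],-1,(0,0,255),1)
    cv2.imwrite(name,v); return out
if __name__=="__main__":
    import sys
    d=cam("top")
    if len(sys.argv)>2: roi=tuple(map(int,sys.argv[2].split(",")));
    else: roi=(145,160,265,270)
    for o in portions(d,sys.argv[1],roi=roi): print(*o)
    s=read_state(); print(s['t'],s['ee_pos'].round(4),s['grip_width'])
E
python3 por.py pics/p1.png
```

```text
[476.8 331.5] [58.9 57.7] 48.6
[564.5 219.8] [58.  59.8] 61.6
[592.1 321.1] [57.9 55.4] 89.4
0.25 [0.1773 0.599  0.236 ] 0.9980398786849521
```

View pics/p1.png

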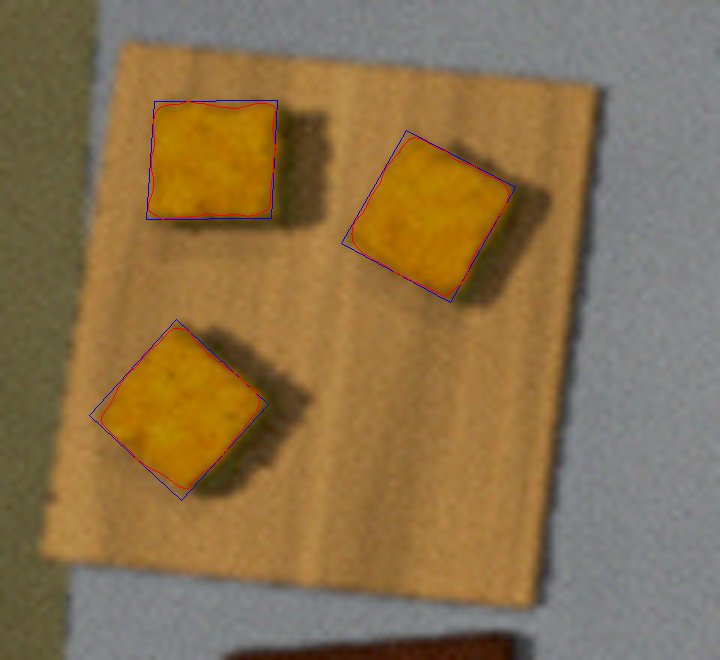

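The blue rectangles match the three portion tops well, at (590,320), (565,220) and (477,331) mm. Next I'll zoom in on the fence corner.

```bash
python3 - <<'E'
from h import *
d=dict(np.load("/tmp/top0.npz"))
crop(d['image'],335,135,395,195,10,"pics/corner.png"); crop(d['image'],260,145,320,205,10,"pics/cl.png")
d=dict(np.load("/tmp/scene0.npz")); crop(d['image'],300,170,410,235,7,"pics/corner_s.png")
E
```

```text
(no output)
```

View pics/corner.png

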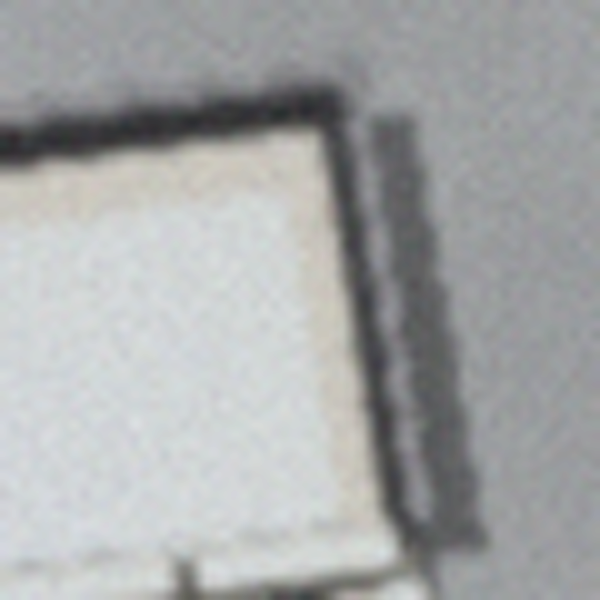

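View pics/cl.png

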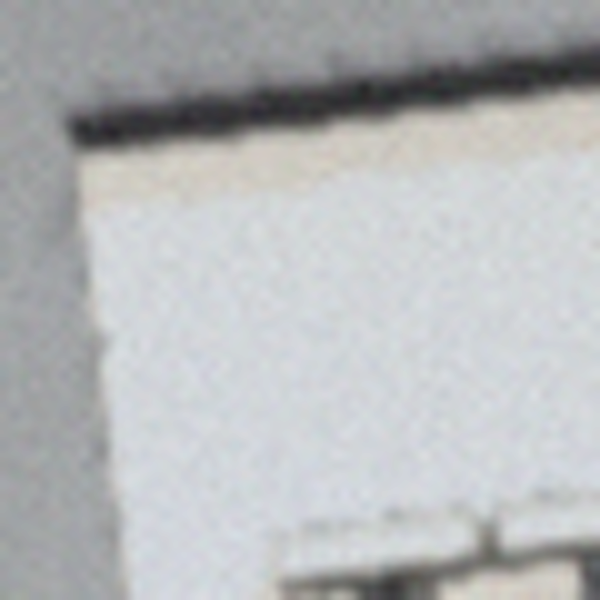

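View pics/corner_s.png

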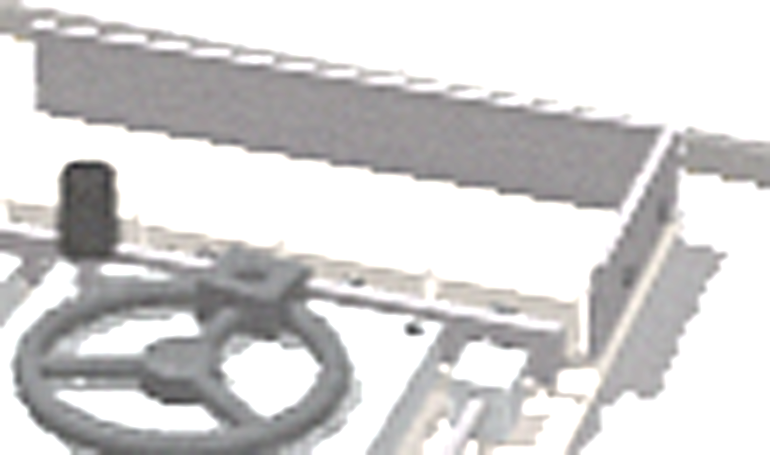

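```bash
python3 - <<'E'
from h import *
d=dict(np.load("/tmp/top0.npz"));e=dict(np.load("/tmp/scene0.npz"))
R=lambda p:(np.array(p,float)+.5)/10-.5+[335,135]
L=lambda p:(np.array(p,float)+.5)/10-.5+[260,145]
ti=onz(d,[R([322,122])],.056)[0]; bi=onz(d,[R([288,193])],.012)[0]; print(ti,bi)
print("left end in top/bottom",onz(d,[L([78,152])],.056)[0],onz(d,[L([88,207])],.012)[0])
print("side end top/bot",onz(d,[R([383,512])],.056)[0],onz(d,[R([342,525])],.012)[0])
S=lambda p:(np.array(p,float)+.5)/7-.5+[300,170]
# scene: bottom line of the back fence
print("scene fence bottom line",onz(e,[S([38,110]),S([618,207])],.012)[:,:2],"top",onz(e,[S([38,35]),S([672,130])],.056)[:,:2])
E
```

```text
[ 0.69509526 -0.19678978  0.056     ] [ 0.68735261 -0.19255696  0.012     ]
left end in top/bottom [0.66129731 0.07823783 0.056     ] [0.65693857 0.08054882 0.012     ]
side end top/bot [ 0.58481291 -0.20956276  0.056     ] [ 0.5898813 -0.2046391  0.012    ]
scene fence bottom line [[ 0.67586935  0.08073368]
 [ 0.71023863 -0.18646674]] top [[ 0.66424741  0.07349738]
 [ 0.7062109  -0.20876576]]
```

```bash
python3 -m crank '[{"grip":-1,"slide":[190,-190,-30],"dr":[0,0,-0.1]},{"grip":-1,"slide":[190,-190,-30],"dr":[0,0,-0.1]},{"grip":-1,"slide":[190,-190,-30],"dr":[0,0,-0.1]},{"grip":-1,"slide":[190,-190,-30],"dr":[0,0,-0.1]},{"grip":-1,"slide":[190,-190,-30],"dr":[0,0,-0.1]}]' 10
```

```text
t: 0.88
ee_pos: [0.3693, 0.4067, 0.206]
ee_rot: [[-0.924, 0.381, -0.0], [0.381, 0.924, -0.001], [-0.0, -0.001, -1.0]]
wrist_force: [-0.1, -0.5, 0.4]
grip_width: 0.998
```

```bash
python3 -m crank '[{"grip":-1,"slide":[195,-187,-86],"dr":[0,0,-0.105]},{"grip":-1,"slide":[195,-187,-86],"dr":[0,0,-0.105]},{"grip":-1,"slide":[195,-187,-86],"dr":[0,0,-0.105]},{"grip":-1,"slide":[195,-187,-86],"dr":[0,0,-0.105]},{"grip":-1,"slide":[195,-187,-86],"dr":[0,0,-0.105]}]' 10; python3 por.py pics/p2.png
```

```text
t: 1.5
ee_pos: [0.5636, 0.2206, 0.1194]
ee_rot: [[-0.88, 0.475, -0.001], [0.475, 0.88, -0.0], [0.001, -0.001, -1.0]]
wrist_force: [0.0, 0.3, 0.2]
grip_width: 1.001
1.55 [0.5652 0.2182 0.1184] 1.0009153287648975
```

View pics/p2.png

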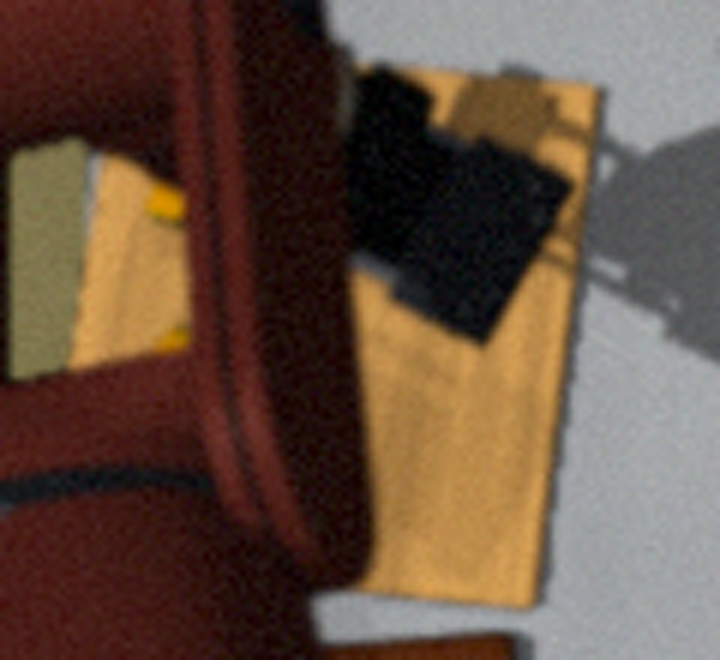

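The arm now covers the board, as I expected. I'll go down and grip.

```bash
python3 -m crank '[{"grip":-1,"slide":[0,1,-50],"dr":[0,0,0]},{"grip":-1,"slide":[0,1,-81],"dr":[0,0,0]},{"grip":-1,"slide":[0,1,-81],"dr":[0,0,0]},{"grip":0.1,"slide":[0,1,-81],"dr":[0,0,0]},{"grip":0.3,"slide":[0,1,-81],"dr":[0,0,0]}]' 15; python3 -m crank '[{"grip":1,"slide":[0,0,0],"dr":[0,0,0]},{"grip":1,"slide":[0,0,0],"dr":[0,0,0]},{"grip":1,"slide":[0,0,0],"dr":[0,0,0]},{"grip":1,"slide":[0,0,0],"dr":[0,0,0]}]' 15
```

```text
t: 2.17
ee_pos: [0.5639, 0.2241, 0.0418]
ee_rot: [[-0.881, 0.473, 0.004], [0.473, 0.881, 0.001], [-0.003, 0.003, -1.0]]
wrist_force: [-0.4, 0.4, -0.1]
grip_width: 0.848
t: 2.68
ee_pos: [0.5631, 0.2235, 0.0408]
ee_rot: [[-0.881, 0.473, 0.001], [0.473, 0.881, 0.0], [-0.001, 0.001, -1.0]]
wrist_force: [-0.9, -0.6, 6.1]
grip_width: 0.687
```

```bash
python3 -m crank '[{"grip":1,"slide":[0,0,30],"dr":[0,0,0]},{"grip":1,"slide":[0,0,85],"dr":[0,0,0]},{"grip":1,"slide":[25,-60,85],"dr":[0,0,0.15]},{"grip":1,"slide":[40,-115,85],"dr":[0,0,0.3]},{"grip":1,"slide":[55,-170,85],"dr":[0,0,0.45]}]' 15
```

```text
t: 3.3
ee_pos: [0.6175, 0.0517, 0.1245]
ee_rot: [[-0.999, 0.037, 0.0], [0.037, 0.999, 0.0], [-0.0, 0.0, -1.0]]
wrist_force: [0.4, -0.6, -1.6]
grip_width: 0.688
```

```bash
python3 - <<'E'
from h import *
d=cam("scene"); crop(d['image'],200,120,440,280,3,"pics/s1.png")
s=read_state();print(s['ee_pos'],s['grip_width'],s['wrist_force'])
E
```

```text
[0.61934953 0.04435389 0.12466287] 0.6865028543485818 [ 1.2754409  -5.83250333 -0.9999446 ]
```

View pics/s1.png

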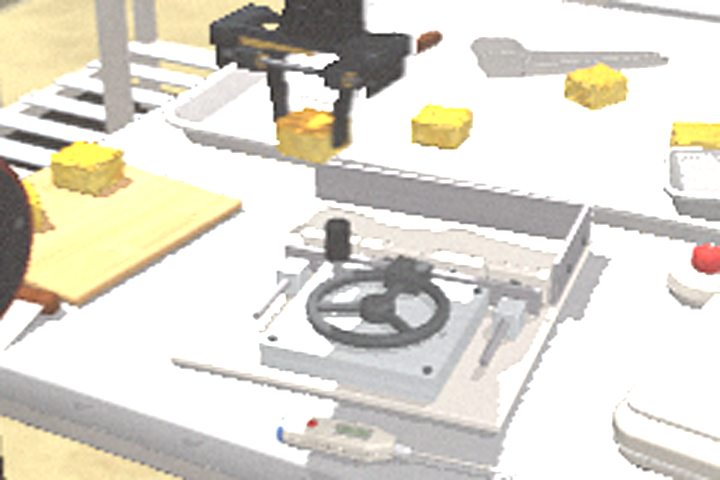

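The portion is held at (310,135) in the crop and clear of everything. On to the bed.

```bash
python3 -m crank '[{"grip":1,"slide":[12,-60,0],"dr":[0,0,0.1]},{"grip":1,"slide":[20,-120,0],"dr":[0,0,0.16]},{"grip":1,"slide":[29,-184,0],"dr":[0,0,0.164]},{"grip":1,"slide":[29,-184,0],"dr":[0,0,0.164]},{"grip":1,"slide":[29,-184,0],"dr":[0,0,0.164]}]' 15
```

```text
t: 3.98
ee_pos: [0.6459, -0.1305, 0.1238]
ee_rot: [[-0.993, -0.119, -0.001], [-0.119, 0.993, 0.001], [0.001, 0.001, -1.0]]
wrist_force: [-0.2, -0.3, -1.7]
grip_width: 0.69
```

```bash
python3 -m crank '[{"grip":1,"slide":[0,-9,-40],"dr":[0,0,0]},{"grip":1,"slide":[0,-9,-75],"dr":[0,0,0]},{"grip":1,"slide":[0,-9,-80],"dr":[0,0,0]},{"grip":1,"slide":[0,-9,-80],"dr":[0,0,0]},{"grip":1,"slide":[0,-9,-80],"dr":[0,0,0]}]' 15; python3 - <<'E'
from h import *
d=cam("scene"); crop(d['image'],270,130,410,240,5,"pics/s2.png")
d=cam("top"); crop(d['image'],255,135,400,285,4,"pics/t2.png")
s=read_state();print(s['ee_pos'],s['grip_width'],s['wrist_force'])
E
```

```text
t: 4.6
ee_pos: [0.6479, -0.1395, 0.0467]
ee_rot: [[-0.993, -0.122, 0.003], [-0.122, 0.993, -0.001], [-0.003, -0.001, -1.0]]
wrist_force: [0.7, -1.8, -1.2]
grip_width: 0.686
[ 0.64765939 -0.13977782  0.0464577 ] 0.6914713213764313 [ 0.09405404 -0.1522318  -1.7771631 ]
```

View pics/s2.png

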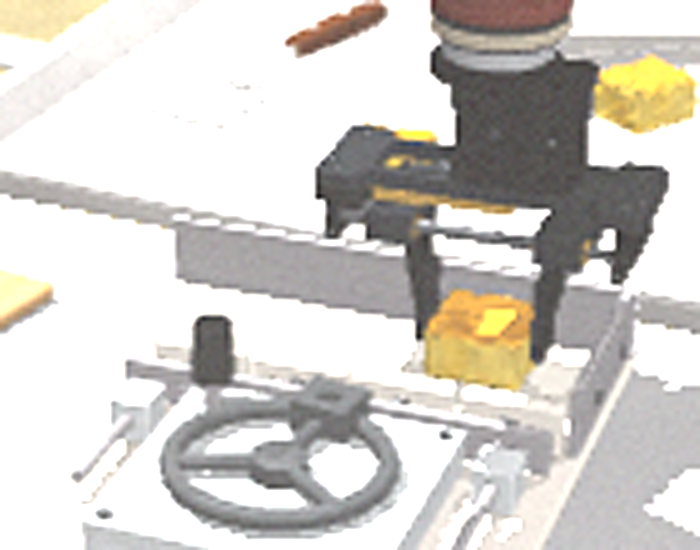

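View pics/t2.png

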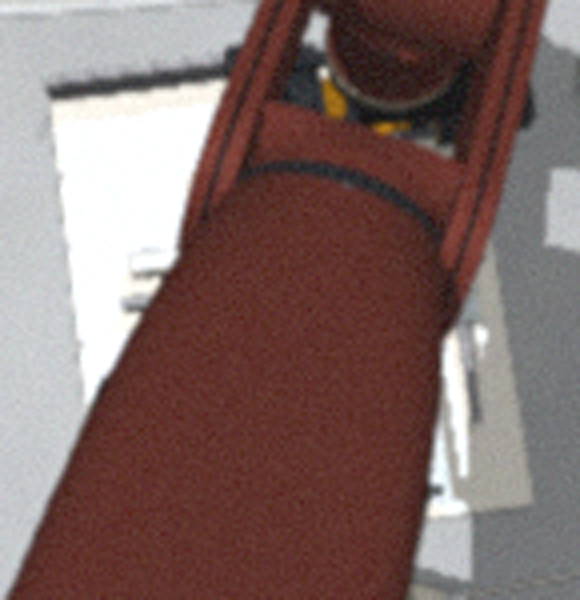

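The portion hovers over the bed by the side fence, held straight. I'll lower it and move toward the back fence.

```bash
python3 -m crank '[{"grip":1,"slide":[2,0.2,-4],"dr":[0,0,0]},{"grip":1,"slide":[4,0.5,-4],"dr":[0,0,0]},{"grip":1,"slide":[6,0.7,-4],"dr":[0,0,0]}]' 15; python3 -m crank '[{"grip":1,"slide":[2,0.2,0],"dr":[0,0,0]},{"grip":1,"slide":[4,0.5,0],"dr":[0,0,0]}]' 15
```

```text
t: 5.08
ee_pos: [0.6524, -0.1392, 0.0408]
ee_rot: [[-0.993, -0.121, -0.0], [-0.121, 0.993, -0.0], [0.0, -0.0, -1.0]]
wrist_force: [-2.4, -0.4, 2.8]
grip_width: 0.693
t: 5.32
ee_pos: [0.6565, -0.1386, 0.0408]
ee_rot: [[-0.993, -0.121, -0.0], [-0.121, 0.993, -0.0], [0.0, -0.0, -1.0]]
wrist_force: [-3.0, -0.7, 4.1]
grip_width: 0.689
```

```bash
python3 -m crank '[{"grip":1,"slide":[2,0.2,1],"dr":[0,0,0]},{"grip":1,"slide":[4,0.5,1],"dr":[0,0,0]}]' 15; python3 -m crank '[{"grip":1,"slide":[2,0.2,0],"dr":[0,0,0]},{"grip":1,"slide":[4,0.5,0],"dr":[0,0,0]}]' 15
```

```text
t: 5.58
ee_pos: [0.6606, -0.1378, 0.0412]
ee_rot: [[-0.993, -0.121, 0.0], [-0.121, 0.993, 0.0], [-0.0, 0.0, -1.0]]
wrist_force: [0.4, 0.4, -1.0]
grip_width: 0.688
t: 5.82
ee_pos: [0.6645, -0.1374, 0.0413]
ee_rot: [[-0.993, -0.121, -0.0], [-0.121, 0.993, 0.0], [0.0, 0.0, -1.0]]
wrist_force: [-0.2, 0.3, -1.0]
grip_width: 0.69
```

```bash
python3 -m crank '[{"grip":1,"slide":[2,0.2,0],"dr":[0,0,0]},{"grip":1,"slide":[4,0.5,0],"dr":[0,0,0]}]' 15; python3 -m crank '[{"grip":1,"slide":[2,0.2,0],"dr":[0,0,0]},{"grip":1,"slide":[4,0.5,0],"dr":[0,0,0]}]' 15;python3 -m crank '[{"grip":1,"slide":[2,0.2,0],"dr":[0,0,0]},{"grip":1,"slide":[4,0.5,0],"dr":[0,0,0]}]' 15
```

```text
t: 6.08
ee_pos: [0.6651, -0.1374, 0.0408]
ee_rot: [[-0.993, -0.121, -0.008], [-0.121, 0.993, -0.0], [0.008, 0.001, -1.0]]
wrist_force: [-15.3, -2.7, 8.3]
grip_width: 0.686
t: 6.32
ee_pos: [0.6669, -0.1372, 0.0403]
ee_rot: [[-0.993, -0.121, -0.013], [-0.121, 0.993, 0.0], [0.013, 0.002, -1.0]]
wrist_force: [-19.4, -2.9, 9.2]
grip_width: 0.689
t: 6.58
ee_pos: [0.6702, -0.1369, 0.0396]
ee_rot: [[-0.993, -0.121, -0.015], [-0.121, 0.993, 0.0], [0.014, 0.002, -1.0]]
wrist_force: [-20.6, -3.8, 7.2]
grip_width: 0.685
```

```bash
python3 -m crank '[{"grip":-0.7,"slide":[-4,-0.5,0],"dr":[0,0,0]},{"grip":-0.7,"slide":[-6,-0.5,0],"dr":[0,0,0]},{"grip":-0.7,"slide":[-6,-0.5,0],"dr":[0,0,0]},{"grip":-0.7,"slide":[-6,-0.5,30],"dr":[0,0,0]},{"grip":-0.7,"slide":[-6,-0.5,65],"dr":[0,0,0]}]' 15; python3 -m crank '[{"grip":-0.7,"slide":[0,0,35],"dr":[0,0,0]},{"grip":-0.7,"slide":[0,60,35],"dr":[0,0,0]},{"grip":-0.7,"slide":[0,120,35],"dr":[0,0,0]},{"grip":-0.7,"slide":[0,180,35],"dr":[0,0,0]},{"grip":-0.7,"slide":[0,240,35],"dr":[0,0,0]}]';  python3 - <<'E'
from h import *
d=cam("scene"); crop(d['image'],270,130,410,240,5,"pics/s3.png")
d=cam("top"); crop(d['image'],255,135,400,285,4,"pics/t3.png")
s=read_state();print(s['ee_pos'],s['grip_width'],s['wrist_force'])
E
```

```text
t: 7.2
ee_pos: [0.6701, -0.1361, 0.1065]
ee_rot: [[-0.993, -0.121, -0.001], [-0.121, 0.993, 0.001], [0.001, 0.001, -1.0]]
wrist_force: [0.1, 0.2, -0.2]
grip_width: 0.849
t: 7.82
ee_pos: [0.6707, 0.1056, 0.1421]
ee_rot: [[-0.993, -0.121, 0.002], [-0.121, 0.993, 0.0], [-0.002, 0.0, -1.0]]
wrist_force: [0.8, -0.5, 0.0]
grip_width: 0.853
[0.67006528 0.11039558 0.14203442] 0.849364970799237 [ 1.42017398 -0.49033032 -0.52798594]
```

View pics/s3.png

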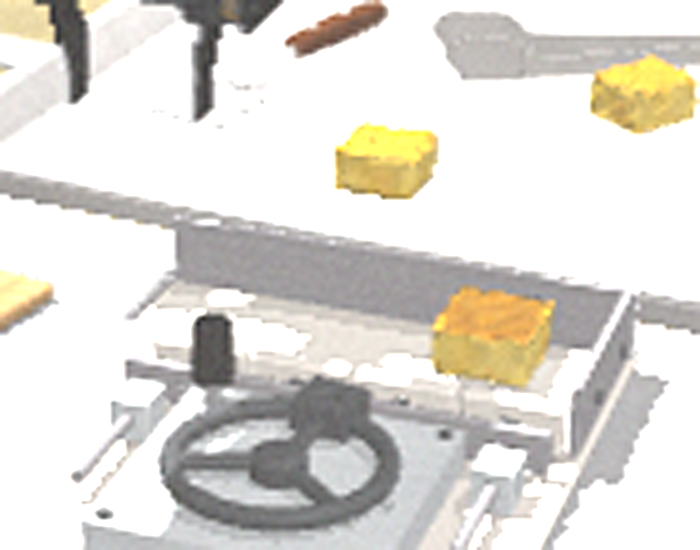

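View pics/t3.png

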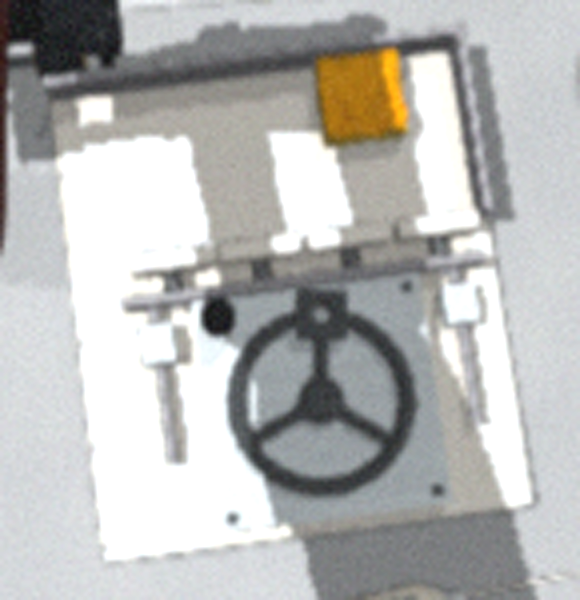

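Portion 1 sits against the back fence at (360,95) in the crop. The timing is good, so I'll turn the tool 90° and push toward the side fence with two fingers.

```bash
python3 - <<'E'
from h import *
s=read_state();print(s['joint_positions'].round(1),s['ee_pos'])
E
python3 -m crank '[{"grip":0.6,"slide":[-3,-40,-20],"dr":[0,0,-0.18]},{"grip":0.6,"slide":[-5,-80,-20],"dr":[0,0,-0.36]},{"grip":0.6,"slide":[-8,-120,-20],"dr":[0,0,-0.54]},{"grip":0.6,"slide":[-12,-150,-20],"dr":[0,0,-0.72]},{"grip":0.6,"slide":[-14,-183,-20],"dr":[0,0,-0.9]}]' 15
python3 - <<'E'
from h import *
s=read_state();print(s['joint_positions'].round(1),s['ee_pos'])
E
```

```text
[  2.6  24.1  83.6   0.2  72.3 -94.7] [0.67006528 0.11039558 0.14203442]
t: 8.55
ee_pos: [0.6565, -0.0811, 0.1219]
ee_rot: [[-0.707, 0.707, 0.001], [0.707, 0.707, -0.0], [-0.001, 0.0, -1.0]]
wrist_force: [0.3, 0.7, 1.1]
grip_width: 0.365
[-13.9  23.   87.3  -0.   69.6 -58.9] [ 0.65646198 -0.08105915  0.12185027]
```

```bash
python3 -m crank '[{"grip":0.6,"slide":[-1,2,0],"dr":[0,0,-0.18]},{"grip":0.6,"slide":[-1,2,0],"dr":[0,0,-0.36]},{"grip":0.6,"slide":[-1,2,0],"dr":[0,0,-0.54]},{"grip":0.6,"slide":[-1,2,-20],"dr":[0,0,-0.667]},{"grip":0.6,"slide":[-1,2,-40],"dr":[0,0,-0.667]}]' 15
python3 -m crank '[{"grip":0.6,"slide":[0,0,-38],"dr":[0,0,0]},{"grip":0.6,"slide":[0,0,-43],"dr":[0,0,0]},{"grip":0.6,"slide":[0,0,-43],"dr":[0,0,0]}]'
python3 - <<'E'
from h import *
d=cam("scene"); crop(d['image'],270,130,410,240,5,"pics/s4.png")
E
```

```text
t: 9.18
ee_pos: [0.6559, -0.078, 0.0814]
ee_rot: [[-0.126, 0.992, 0.001], [0.992, 0.126, -0.0], [-0.001, 0.001, -1.0]]
wrist_force: [-1.1, 0.2, -0.6]
grip_width: 0.197
t: 9.55
ee_pos: [0.6552, -0.0776, 0.0383]
ee_rot: [[-0.126, 0.992, -0.001], [0.992, 0.126, 0.0], [0.0, -0.001, -1.0]]
wrist_force: [0.2, 0.2, 0.3]
grip_width: 0.197
```

View pics/s4.png

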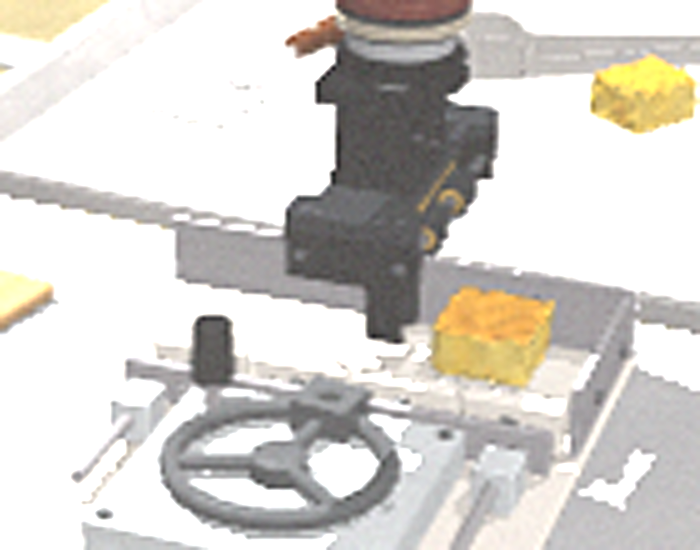

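```bash
python3 -m crank '[{"grip":0.6,"slide":[1,-8,-6],"dr":[0,0,0]},{"grip":0.6,"slide":[2,-16,-6],"dr":[0,0,0]},{"grip":0.6,"slide":[3,-24,-6],"dr":[0,0,0]},{"grip":0.6,"slide":[4,-32,-6],"dr":[0,0,0]}]' 15
python3 -m crank '[{"grip":0.6,"slide":[0.5,-4,0],"dr":[0,0,0]},{"grip":0.6,"slide":[1,-8,0],"dr":[0,0,0]}]'
python3 -m crank '[{"grip":0.6,"slide":[0.2,-2,0],"dr":[0,0,0]},{"grip":0.6,"slide":[0.5,-4,0],"dr":[0,0,0]}]'

```

```text
t: 10.1
ee_pos: [0.6592, -0.1099, 0.0326]
ee_rot: [[-0.124, 0.992, -0.001], [0.992, 0.124, 0.001], [0.001, -0.0, -1.0]]
wrist_force: [-1.5, 2.1, 0.7]
grip_width: 0.199
t: 10.35
ee_pos: [0.6603, -0.1176, 0.0326]
ee_rot: [[-0.125, 0.992, -0.0], [0.992, 0.125, 0.0], [0.0, -0.0, -1.0]]
wrist_force: [-2.6, 2.5, 1.8]
grip_width: 0.203
t: 10.6
ee_pos: [0.6608, -0.1214, 0.0325]
ee_rot: [[-0.125, 0.992, -0.0], [0.992, 0.125, 0.0], [0.0, -0.0, -1.0]]
wrist_force: [-0.9, 1.7, 2.3]
grip_width: 0.198
```

```bash
python3 -m crank '[{"grip":0.6,"slide":[0.2,-2,0],"dr":[0,0,0]},{"grip":0.6,"slide":[0.5,-4,0],"dr":[0,0,0]}]'
python3 -m crank '[{"grip":0.6,"slide":[0.2,-2,0],"dr":[0,0,0]},{"grip":0.6,"slide":[0.5,-4,0],"dr":[0,0,0]}]'
python3 -m crank '[{"grip":0.6,"slide":[0.2,-2,0],"dr":[0,0,0]},{"grip":0.6,"slide":[0.2,-2,0],"dr":[0,0,0]}]'

```

```text
t: 10.85
ee_pos: [0.6614, -0.1255, 0.0325]
ee_rot: [[-0.125, 0.992, -0.0], [0.992, 0.125, 0.0], [0.0, -0.0, -1.0]]
wrist_force: [-1.7, 2.2, 0.9]
grip_width: 0.201
t: 11.1
ee_pos: [0.6619, -0.1296, 0.0325]
ee_rot: [[-0.125, 0.992, -0.0], [0.992, 0.125, -0.0], [0.0, -0.0, -1.0]]
wrist_force: [-2.1, 1.6, 1.7]
grip_width: 0.2
t: 11.35
ee_pos: [0.6622, -0.1319, 0.0325]
ee_rot: [[-0.124, 0.992, 0.0], [0.992, 0.124, -0.0], [-0.0, 0.0, -1.0]]
wrist_force: [-0.2, 2.1, 0.0]
grip_width: 0.198
```

```bash
python3 -m crank '[{"grip":0.6,"slide":[0.2,-2,0],"dr":[0,0,0]},{"grip":0.6,"slide":[0.4,-4,0],"dr":[0,0,0]}]'
python3 -m crank '[{"grip":0.6,"slide":[0.2,-1.5,0],"dr":[0,0,0]},{"grip":0.6,"slide":[0.2,-1.5,0],"dr":[0,0,0]}]'
python3 -m crank '[{"grip":0.6,"slide":[0.2,-1.5,0],"dr":[0,0,0]},{"grip":0.6,"slide":[0.2,-1.5,0],"dr":[0,0,0]}]'

```

```text
t: 11.6
ee_pos: [0.6625, -0.1356, 0.0325]
ee_rot: [[-0.125, 0.992, 0.0], [0.992, 0.125, -0.0], [-0.0, 0.0, -1.0]]
wrist_force: [-2.5, 1.9, 0.5]
grip_width: 0.202
t: 11.85
ee_pos: [0.6627, -0.1358, 0.0325]
ee_rot: [[-0.125, 0.992, -0.0], [0.992, 0.125, 0.002], [0.002, -0.0, -1.0]]
wrist_force: [-1.7, 5.7, 2.6]
grip_width: 0.198
t: 12.1
ee_pos: [0.6627, -0.1359, 0.0325]
ee_rot: [[-0.125, 0.992, -0.001], [0.992, 0.125, 0.004], [0.004, -0.0, -1.0]]
wrist_force: [-2.0, 9.7, 3.7]
grip_width: 0.199
```

```bash
python3 -m crank '[{"grip":0.2,"slide":[-1,12,0],"dr":[0,0,0]},{"grip":-1,"slide":[-1,14,50],"dr":[0,0,0]},{"grip":-1,"slide":[-2,40,95],"dr":[0,0,0.18]},{"grip":-1,"slide":[-15,90,95],"dr":[0,0,0.36]},{"grip":-1,"slide":[-30,140,95],"dr":[0,0,0.54]}]' 15
python3 -m crank '[{"grip":-1,"slide":[0,50,0],"dr":[0,0,0.18]},{"grip":-1,"slide":[-10,110,0],"dr":[0,0,0.36]},{"grip":-1,"slide":[-20,170,0],"dr":[0,0,0.54]},{"grip":-1,"slide":[-40,220,0],"dr":[0,0,0.72]},{"grip":-1,"slide":[-40,250,0],"dr":[0,0,0.895]}]'
python3 - <<'E'
from h import *
d=cam("top"); crop(d['image'],255,135,400,285,4,"pics/t5.png")
d=cam("scene"); crop(d['image'],180,130,410,260,3,"pics/s5.png")
s=read_state();print(s['ee_pos'],s['ee_rot'].round(3))
E
```

```text
t: 12.72
ee_pos: [0.6338, 0.002, 0.1291]
ee_rot: [[-0.621, 0.784, 0.004], [0.784, 0.621, -0.001], [-0.003, 0.002, -1.0]]
wrist_force: [0.9, 0.8, 0.3]
grip_width: 0.682
t: 13.35
ee_pos: [0.5918, 0.2541, 0.1277]
ee_rot: [[-1.0, 0.002, 0.001], [0.002, 1.0, -0.0], [-0.001, -0.0, -1.0]]
wrist_force: [0.7, -1.2, 0.1]
grip_width: 0.994
[0.59266951 0.25472773 0.12796873] [[-1.     0.004  0.002]
 [ 0.004  1.     0.001]
 [-0.002  0.001 -1.   ]]
```

View pics/t5.png

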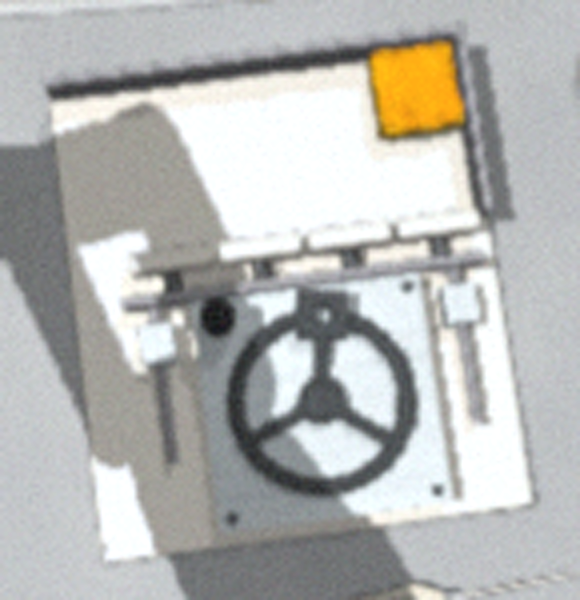

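View pics/s5.png

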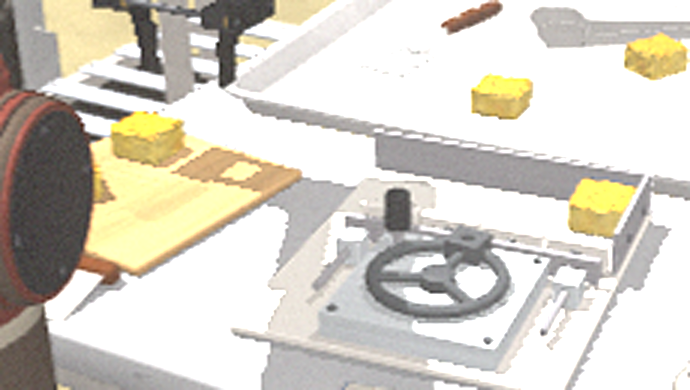

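Portion 1 is flush in the fence corner at (417,88) in the crop, and B hasn't moved. Next I'll grasp B.

```bash
python3 -m crank '[{"grip":-1,"slide":[-1,60,0],"dr":[0,0,0]},{"grip":-1,"slide":[-1,67,0],"dr":[0,0,0]},{"grip":-1,"slide":[-1,67,-55],"dr":[0,0,0]},{"grip":-1,"slide":[-1,67,-88],"dr":[0,0,0]},{"grip":-1,"slide":[-1,67,-88],"dr":[0,0,0]}]' 15
python3 -m crank '[{"grip":0.3,"slide":[0,0,0],"dr":[0,0,0]},{"grip":1,"slide":[0,0,0],"dr":[0,0,0]},{"grip":1,"slide":[0,0,0],"dr":[0,0,0]},{"grip":1,"slide":[0,0,0],"dr":[0,0,0]},{"grip":1,"slide":[0,0,0],"dr":[0,0,0]}]'
```

```text
t: 14.08
ee_pos: [0.5896, 0.316, 0.0358]
ee_rot: [[-1.0, 0.013, -0.006], [0.013, 1.0, -0.003], [0.006, -0.003, -1.0]]
wrist_force: [-0.5, -0.6, -0.5]
grip_width: 1.001
t: 14.7
ee_pos: [0.5931, 0.3192, 0.0415]
ee_rot: [[-1.0, 0.011, 0.003], [0.011, 1.0, 0.001], [-0.003, 0.001, -1.0]]
wrist_force: [-0.1, -0.1, 6.0]
grip_width: 0.721
```

```bash
python3 -m crank '[{"grip":1,"slide":[0,0,40],"dr":[0,0,0]},{"grip":1,"slide":[0,0,85],"dr":[0,0,0]},{"grip":1,"slide":[10,-60,85],"dr":[0,0,0.06]},{"grip":1,"slide":[20,-120,85],"dr":[0,0,0.133]},{"grip":1,"slide":[30,-180,85],"dr":[0,0,0.133]}]' 15
python3 -m crank '[{"grip":1,"slide":[10,-60,0],"dr":[0,0,0]},{"grip":1,"slide":[18,-120,0],"dr":[0,0,0]},{"grip":1,"slide":[22,-180,0],"dr":[0,0,0]},{"grip":1,"slide":[26,-225,0],"dr":[0,0,0]},{"grip":1,"slide":[26,-225,0],"dr":[0,0,0]}]'
python3 - <<'E'
from h import *
d=cam("scene"); crop(d['image'],180,100,410,260,3,"pics/s6.png")
s=read_state();print(s['ee_pos'],s['ee_rot'].round(3),s['grip_width'])
E
```

```text
t: 15.32
ee_pos: [0.6217, 0.1369, 0.1246]
ee_rot: [[-0.992, -0.124, -0.0], [-0.124, 0.992, -0.0], [0.0, -0.0, -1.0]]
wrist_force: [0.5, 0.0, -1.0]
grip_width: 0.723
t: 15.95
ee_pos: [0.6476, -0.0904, 0.1243]
ee_rot: [[-0.993, -0.117, -0.0], [-0.117, 0.993, -0.001], [0.0, -0.001, -1.0]]
wrist_force: [-0.0, 0.4, -0.9]
grip_width: 0.716
[ 0.64746963 -0.08815402  0.12417935] [[-0.993 -0.119 -0.001]
 [-0.119  0.993  0.   ]
 [ 0.001  0.    -1.   ]] 0.7141821613497608
```

View pics/s6.png

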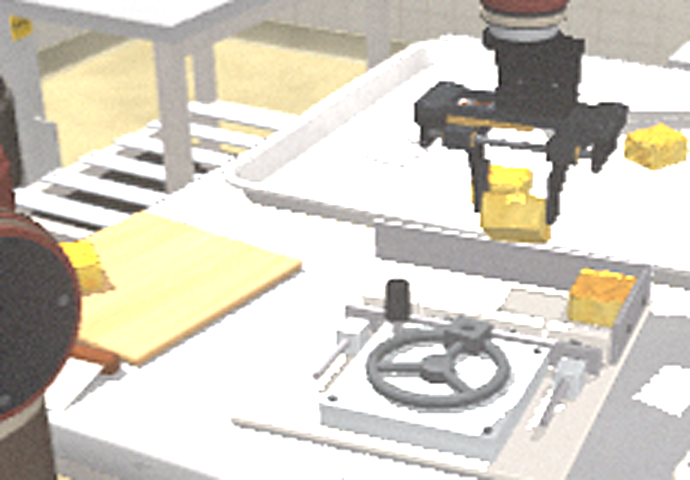

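B is held at (515,215), clear of portion 1. Lowering.

```bash
python3 -m crank '[{"grip":1,"slide":[0,1,-40],"dr":[0,0,0]},{"grip":1,"slide":[0,1,-75],"dr":[0,0,0]},{"grip":1,"slide":[0,1,-82],"dr":[0,0,0]},{"grip":1,"slide":[0,1,-82],"dr":[0,0,0]},{"grip":1,"slide":[4,1.5,-82],"dr":[0,0,0]}]' 15
python3 -m crank '[{"grip":1,"slide":[2.5,0.3,0],"dr":[0,0,0]},{"grip":1,"slide":[5,0.6,0],"dr":[0,0,0]}]'
python3 -m crank '[{"grip":1,"slide":[2.5,0.3,0],"dr":[0,0,0]},{"grip":1,"slide":[5,0.6,0],"dr":[0,0,0]}]'

```

```text
t: 16.62
ee_pos: [0.6518, -0.0837, 0.0426]
ee_rot: [[-0.992, -0.123, -0.0], [-0.123, 0.992, 0.0], [0.0, 0.0, -1.0]]
wrist_force: [0.2, -0.4, 0.2]
grip_width: 0.725
t: 16.88
ee_pos: [0.657, -0.084, 0.0425]
ee_rot: [[-0.992, -0.122, -0.0], [-0.122, 0.992, 0.0], [0.0, 0.0, -1.0]]
wrist_force: [-3.3, -0.1, 3.9]
grip_width: 0.718
t: 17.12
ee_pos: [0.6621, -0.0839, 0.0426]
ee_rot: [[-0.993, -0.122, -0.0], [-0.122, 0.993, -0.0], [0.0, -0.0, -1.0]]
wrist_force: [-1.4, 0.5, 0.3]
grip_width: 0.724
```

```bash
python3 -m crank '[{"grip":1,"slide":[2,0.2,0],"dr":[0,0,0]},{"grip":1,"slide":[3,0.4,0],"dr":[0,0,0]}]'
python3 -m crank '[{"grip":1,"slide":[2,0.2,0],"dr":[0,0,0]},{"grip":1,"slide":[3,0.4,0],"dr":[0,0,0]}]'
python3 -m crank '[{"grip":1,"slide":[2,0.2,0],"dr":[0,0,0]},{"grip":1,"slide":[3,0.4,0],"dr":[0,0,0]}]'

```

```text
t: 17.38
ee_pos: [0.6651, -0.0836, 0.0426]
ee_rot: [[-0.993, -0.122, 0.0], [-0.122, 0.993, -0.0], [-0.0, -0.0, -1.0]]
wrist_force: [-0.1, -0.4, -0.0]
grip_width: 0.723
t: 17.62
ee_pos: [0.6672, -0.0832, 0.0424]
ee_rot: [[-0.993, -0.122, -0.002], [-0.122, 0.993, -0.0], [0.002, 0.0, -1.0]]
wrist_force: [-6.4, -1.4, 5.4]
grip_width: 0.721
t: 17.88
ee_pos: [0.6676, -0.083, 0.0423]
ee_rot: [[-0.993, -0.122, -0.008], [-0.122, 0.993, -0.0], [0.008, 0.001, -1.0]]
wrist_force: [-15.8, -1.5, 11.8]
grip_width: 0.719
```

```bash
python3 -m crank '[{"grip":-0.72,"slide":[-3,-0.4,0],"dr":[0,0,0]},{"grip":-0.72,"slide":[-5,-0.5,0],"dr":[0,0,0]},{"grip":-0.72,"slide":[-5,-0.5,0],"dr":[0,0,0]},{"grip":-0.72,"slide":[-5,-0.5,30],"dr":[0,0,0]},{"grip":-0.72,"slide":[-5,-0.5,80],"dr":[0,0,0]}]' 15; python3 -m crank '[{"grip":0.6,"slide":[-3,30,10],"dr":[0,0,-0.18]},{"grip":0.6,"slide":[-6,60,10],"dr":[0,0,-0.36]},{"grip":0.6,"slide":[-6,66,10],"dr":[0,0,-0.54]},{"grip":0.6,"slide":[-6,66,10],"dr":[0,0,-0.72]},{"grip":0.6,"slide":[-6,66,10],"dr":[0,0,-0.9]}]';  python3 - <<'E'
from h import *
d=cam("scene"); crop(d['image'],270,130,410,240,5,"pics/s7.png")
s=read_state();print(s['ee_pos'],s['ee_rot'].round(3),s['grip_width'],s['wrist_force'])
E
```

```text
t: 18.5
ee_pos: [0.6642, -0.0826, 0.1207]
ee_rot: [[-0.993, -0.122, -0.005], [-0.122, 0.993, 0.001], [0.005, 0.002, -1.0]]
wrist_force: [0.1, 0.3, 0.3]
grip_width: 0.862
t: 19.12
ee_pos: [0.6602, -0.0167, 0.1326]
ee_rot: [[-0.709, 0.706, 0.001], [0.706, 0.709, 0.0], [-0.0, 0.0, -1.0]]
wrist_force: [0.4, 0.1, -0.4]
grip_width: 0.377
[ 0.66017375 -0.0167537   0.13257507] [[-0.703  0.711  0.001]
 [ 0.711  0.703  0.   ]
 [-0.     0.001 -1.   ]] 0.3329236580565762 [-0.09001124 -0.54149367  0.31919856]
```

View pics/s7.png

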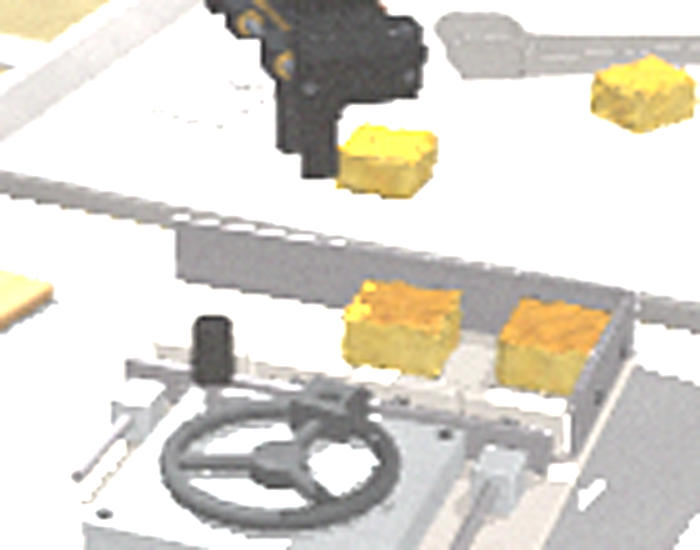

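Portion 2 is at the back fence, about 25 mm from portion 1. Now I'll push it sideways.

```bash
python3 -m crank '[{"grip":0.6,"slide":[-9,-4,0],"dr":[0,0,-0.18]},{"grip":0.6,"slide":[-9,-4,0],"dr":[0,0,-0.36]},{"grip":0.6,"slide":[-9,-4,0],"dr":[0,0,-0.54]},{"grip":0.6,"slide":[-9,-4,-20],"dr":[0,0,-0.668]},{"grip":0.6,"slide":[-9,-4,-60],"dr":[0,0,-0.668]}]' 15
python3 -m crank '[{"grip":0.6,"slide":[0,0,-30],"dr":[0,0,0]},{"grip":0.6,"slide":[0,0,-40],"dr":[0,0,0]},{"grip":0.6,"slide":[0,0,-40],"dr":[0,0,0]}]'

```

```text
t: 19.8
ee_pos: [0.6533, -0.0214, 0.0745]
ee_rot: [[-0.126, 0.992, 0.006], [0.992, 0.126, -0.001], [-0.002, 0.006, -1.0]]
wrist_force: [1.1, 0.0, -0.5]
grip_width: 0.205
t: 20.18
ee_pos: [0.6508, -0.021, 0.0323]
ee_rot: [[-0.126, 0.992, -0.001], [0.992, 0.126, 0.0], [0.0, -0.001, -1.0]]
wrist_force: [0.8, 0.7, 0.1]
grip_width: 0.203
```

```bash
python3 -m crank '[{"grip":0.6,"slide":[1,-8,0],"dr":[0,0,0]},{"grip":0.6,"slide":[2,-16,0],"dr":[0,0,0]},{"grip":0.6,"slide":[3,-24,0],"dr":[0,0,0]},{"grip":0.6,"slide":[4,-32,0],"dr":[0,0,0]},{"grip":0.6,"slide":[4.7,-38,0],"dr":[0,0,0]}]' 15
python3 -m crank '[{"grip":0.6,"slide":[0.3,-2.5,0],"dr":[0,0,0]},{"grip":0.6,"slide":[0.6,-5,0],"dr":[0,0,0]}]'
python3 -m crank '[{"grip":0.6,"slide":[0.3,-2.5,0],"dr":[0,0,0]},{"grip":0.6,"slide":[0.6,-5,0],"dr":[0,0,0]}]'
python3 -m crank '[{"grip":0.6,"slide":[0.3,-2,0],"dr":[0,0,0]},{"grip":0.6,"slide":[0.3,-2,0],"dr":[0,0,0]}]'

```

```text
t: 20.8
ee_pos: [0.6558, -0.0597, 0.0328]
ee_rot: [[-0.124, 0.992, 0.0], [0.992, 0.124, 0.0], [0.0, 0.0, -1.0]]
wrist_force: [-0.1, 1.9, 1.4]
grip_width: 0.202
t: 21.05
ee_pos: [0.6561, -0.0641, 0.0325]
ee_rot: [[-0.125, 0.992, -0.0], [0.992, 0.125, 0.0], [0.0, -0.0, -1.0]]
wrist_force: [-0.5, 1.5, 1.4]
grip_width: 0.2
t: 21.3
ee_pos: [0.6568, -0.0691, 0.0325]
ee_rot: [[-0.125, 0.992, -0.0], [0.992, 0.125, 0.0], [0.0, -0.0, -1.0]]
wrist_force: [0.3, 1.3, 1.9]
grip_width: 0.201
t: 21.55
ee_pos: [0.6571, -0.0714, 0.0325]
ee_rot: [[-0.125, 0.992, -0.0], [0.992, 0.125, -0.0], [-0.0, -0.0, -1.0]]
wrist_force: [0.5, 0.8, 0.6]
grip_width: 0.197
```

```bash
python3 -m crank '[{"grip":0.6,"slide":[0.2,-1.5,0],"dr":[0,0,0]},{"grip":0.6,"slide":[0.2,-1.5,0],"dr":[0,0,0]}]'
python3 -m crank '[{"grip":0.6,"slide":[0.2,-1.5,0],"dr":[0,0,0]},{"grip":0.6,"slide":[0.2,-1.5,0],"dr":[0,0,0]}]'
python3 -m crank '[{"grip":0.6,"slide":[0.2,-1.5,0],"dr":[0,0,0]},{"grip":0.6,"slide":[0.2,-1.5,0],"dr":[0,0,0]}]'
python3 -m crank '[{"grip":0.6,"slide":[0.2,-1.5,0],"dr":[0,0,0]},{"grip":0.6,"slide":[0.2,-1.5,0],"dr":[0,0,0]}]'

```

```text
t: 21.8
ee_pos: [0.6572, -0.0726, 0.0324]
ee_rot: [[-0.125, 0.992, -0.0], [0.992, 0.125, 0.0], [0.0, -0.0, -1.0]]
wrist_force: [-0.1, 1.4, 1.1]
grip_width: 0.202
t: 22.05
ee_pos: [0.6574, -0.0731, 0.0324]
ee_rot: [[-0.125, 0.992, -0.0], [0.992, 0.125, 0.002], [0.002, -0.0, -1.0]]
wrist_force: [-0.7, 4.9, 0.9]
grip_width: 0.197
t: 22.3
ee_pos: [0.6574, -0.0733, 0.0323]
ee_rot: [[-0.125, 0.992, -0.001], [0.992, 0.125, 0.003], [0.003, -0.0, -1.0]]
wrist_force: [0.3, 10.0, 0.8]
grip_width: 0.2
t: 22.55
ee_pos: [0.6575, -0.0735, 0.0323]
ee_rot: [[-0.125, 0.992, -0.001], [0.992, 0.125, 0.005], [0.005, -0.001, -1.0]]
wrist_force: [-1.0, 13.0, 3.1]
grip_width: 0.198
```

```bash
python3 -m crank '[{"grip":0.2,"slide":[-1,14,0],"dr":[0,0,0]},{"grip":-1,"slide":[-1,16,50],"dr":[0,0,0]},{"grip":-1,"slide":[-2,40,95],"dr":[0,0,0.15]},{"grip":-1,"slide":[-20,90,95],"dr":[0,0,0.3]},{"grip":-1,"slide":[-40,140,95],"dr":[0,0,0.45]}]' 15
python3 por.py pics/p8.png; python3 - <<'E'
from h import *
d=cam("top"); crop(d['image'],255,135,400,285,4,"pics/t8.png")
E
```

```text
t: 23.18
ee_pos: [0.6183, 0.0635, 0.1288]
ee_rot: [[-0.547, 0.837, 0.003], [0.837, 0.547, -0.001], [-0.002, 0.002, -1.0]]
wrist_force: [0.5, -0.1, -0.9]
grip_width: 0.682
[477.  330.1] [60.8 58.9] 50.9
23.225 [0.6149 0.0699 0.1276] 0.7284876046186237
```

View pics/p8.png

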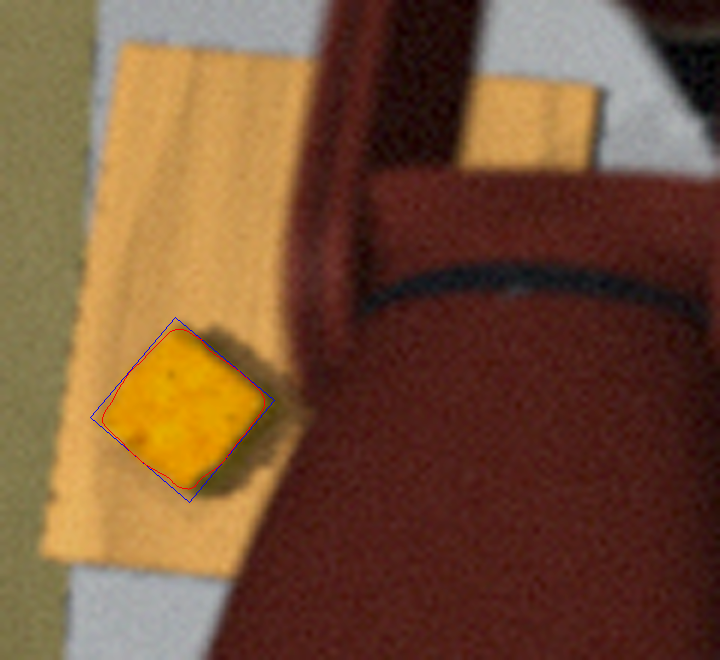

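View pics/t8.png

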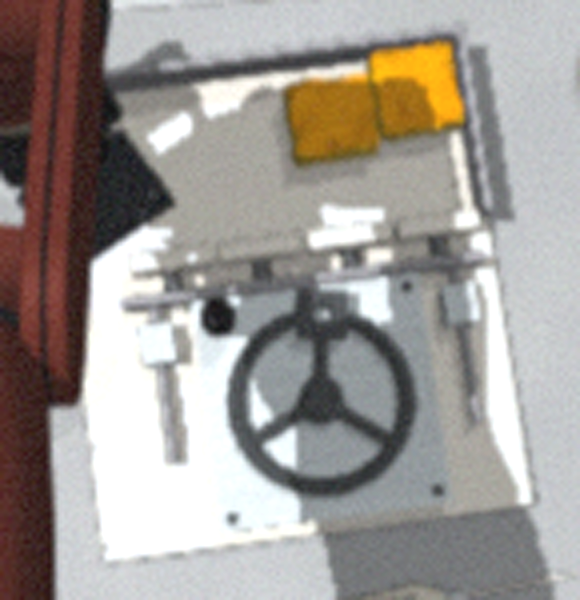

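Portion 2 sits about 10–15 mm short of the back fence: its back edge is at (285,85) in the crop, while portion 1's edge line is further back. C hasn't moved. I'll measure the gap, then push portion 2 home from the front.

```bash
python3 -m crank '[{"grip":0.2,"slide":[-40,40,0],"dr":[0,0,0.18]},{"grip":0.2,"slide":[-60,90,0],"dr":[0,0,0.36]},{"grip":0.2,"slide":[-70,120,0],"dr":[0,0,0.54]}]' 15
cat > row.py <<'E'
from h import *
import sys
# measure portions on the press in press-like coords relative to the measured corner
yaw=np.radians(6.95); ex=np.array([np.cos(yaw),np.sin(yaw)]); ey=np.array([-ex[1],ex[0]])
K=np.array([.6940,-.1955])
d=cam("top"); x0,y0,x1,y1=290,135,385,190; s=8
im=cv2.resize(d['image'][y0:y1,x0:x1],None,fx=s,fy=s,interpolation=cv2.INTER_CUBIC)
im=cv2.convertScaleAbs(im,alpha=1.5)
cv2.imwrite(sys.argv[1],im)
st=read_state();print(st['ee_pos'].round(4))
E
python3 row.py pics/r1.png
```

```text
t: 23.65
ee_pos: [0.547, 0.184, 0.1275]
ee_rot: [[-0.9, 0.435, 0.0], [0.435, 0.9, -0.001], [-0.001, -0.0, -1.0]]
wrist_force: [0.6, -0.5, -0.5]
grip_width: 0.608
[0.5461 0.1869 0.1276]
```

View pics/r1.png

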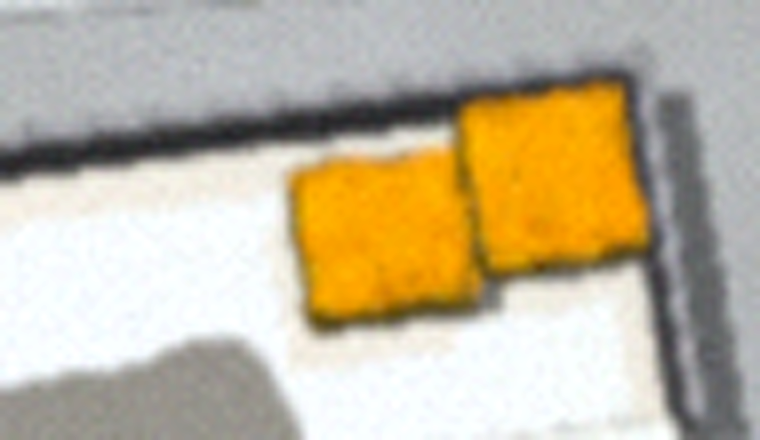

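```bash
python3 - <<'E'
from h import *
d=cam("top")
Z=lambda p,z:onz(d,(np.array(p,float)+.5)/8-.5+[290,135],z)[:,:2]
print("p2 corners",Z([[290,172],[458,150],[478,300],[315,325]],.048))
print("p1 corners",Z([[460,100],[628,85],[648,245],[488,272]],.046))
print("pads", onz(d,(np.array([[220,240],[395,222]],float)+.5)/4-.5+[255,135],.045))
E
```

```text
p2 corners [[ 0.67193861 -0.08317683]
 [ 0.67916761 -0.14172568]
 [ 0.62561214 -0.14720805]
 [ 0.61744799 -0.09084331]]
p1 corners [[ 0.69780453 -0.14308978]
 [ 0.70263366 -0.20207229]
 [ 0.64497032 -0.2069372 ]
 [ 0.63597366 -0.151133  ]]
pads [[ 0.56428919 -0.03709147  0.045     ]
 [ 0.57537653 -0.15727614  0.045     ]]
```

```bash
python3 -m crank '[{"grip":0.6,"slide":[20,-60,0],"dr":[0,0,0.18]},{"grip":0.6,"slide":[40,-120,0],"dr":[0,0,0.36]},{"grip":0.6,"slide":[50,-180,0],"dr":[0,0,0.54]},{"grip":0.6,"slide":[56,-240,0],"dr":[0,0,0.572]},{"grip":0.6,"slide":[58,-300,0],"dr":[0,0,0.572]}]' 15
python3 -m crank '[{"grip":0.6,"slide":[0,-8,0],"dr":[0,0,0]},{"grip":0.6,"slide":[0,-8,0],"dr":[0,0,0]}]'
```

```text
t: 24.38
ee_pos: [0.6059, -0.1164, 0.1277]
ee_rot: [[-0.994, -0.113, 0.001], [-0.113, 0.994, -0.001], [-0.001, -0.001, -1.0]]
wrist_force: [1.2, -0.3, -0.3]
grip_width: 0.203
t: 24.62
ee_pos: [0.6054, -0.1221, 0.1273]
ee_rot: [[-0.994, -0.112, -0.0], [-0.112, 0.994, -0.0], [0.0, 0.0, -1.0]]
wrist_force: [-0.4, 0.5, -0.4]
grip_width: 0.202
```

```bash
python3 -m crank '[{"grip":0.6,"slide":[-2,0,-45],"dr":[0,0,0.008]},{"grip":0.6,"slide":[-2,0,-85],"dr":[0,0,0.008]},{"grip":0.6,"slide":[-2,0,-92],"dr":[0,0,0.008]},{"grip":0.6,"slide":[-2,0,-92],"dr":[0,0,0.008]}]' 15
python3 -m crank '[{"grip":0.6,"slide":[6,0.7,0],"dr":[0,0,0]},{"grip":0.6,"slide":[12,1.4,0],"dr":[0,0,0]},{"grip":0.6,"slide":[18,2.1,0],"dr":[0,0,0]}]'
python3 -m crank '[{"grip":0.6,"slide":[4,0.5,0],"dr":[0,0,0]},{"grip":0.6,"slide":[8,1,0],"dr":[0,0,0]}]'
python3 -m crank '[{"grip":0.6,"slide":[2.5,0.3,0],"dr":[0,0,0]},{"grip":0.6,"slide":[5,0.6,0],"dr":[0,0,0]}]'
```

```text
t: 25.12
ee_pos: [0.604, -0.1196, 0.0359]
ee_rot: [[-0.992, -0.125, -0.0], [-0.125, 0.992, 0.0], [0.0, 0.0, -1.0]]
wrist_force: [-0.1, 0.2, -0.3]
grip_width: 0.199
t: 25.5
ee_pos: [0.6227, -0.1187, 0.0367]
ee_rot: [[-0.992, -0.124, 0.001], [-0.124, 0.992, -0.001], [-0.001, -0.001, -1.0]]
wrist_force: [-2.3, 0.6, 1.3]
grip_width: 0.203
t: 25.75
ee_pos: [0.6294, -0.1176, 0.0355]
ee_rot: [[-0.992, -0.124, -0.001], [-0.124, 0.992, -0.0], [0.001, 0.0, -1.0]]
wrist_force: [-14.1, -2.4, 10.3]
grip_width: 0.199
t: 26.0
ee_pos: [0.6297, -0.1176, 0.0354]
ee_rot: [[-0.992, -0.125, -0.013], [-0.125, 0.992, -0.0], [0.013, 0.001, -1.0]]
wrist_force: [-29.1, -4.0, 22.3]
grip_width: 0.198
```

```bash
python3 -m crank '[{"grip":0.6,"slide":[-12,-1.5,0],"dr":[0,0,0]},{"grip":0.6,"slide":[-20,-2,5],"dr":[0,0,0]},{"grip":-1,"slide":[-22,-2,60],"dr":[0,0,0]},{"grip":-1,"slide":[-22,30,95],"dr":[0,0,-0.15]},{"grip":-1,"slide":[-30,90,95],"dr":[0,0,-0.3]}]' 15
python3 -m crank '[{"grip":-1,"slide":[-20,60,0],"dr":[0,0,-0.18]},{"grip":-1,"slide":[-35,120,0],"dr":[0,0,-0.36]},{"grip":-1,"slide":[-50,180,0],"dr":[0,0,-0.45]},{"grip":-1,"slide":[-70,220,0],"dr":[0,0,-0.5]}]'
python3 row.py pics/r2.png; python3 - <<'E'
from h import *
d=cam("scene"); crop(d['image'],150,130,410,260,3,"pics/s9.png")
E
```

```text
t: 26.62
ee_pos: [0.6084, -0.0281, 0.1357]
ee_rot: [[-0.983, 0.183, 0.01], [0.183, 0.983, -0.002], [-0.01, 0.0, -1.0]]
wrist_force: [0.2, -0.3, -0.5]
grip_width: 0.454
t: 27.12
ee_pos: [0.5343, 0.1959, 0.1312]
ee_rot: [[-0.78, 0.626, 0.002], [0.626, 0.78, 0.001], [-0.001, 0.002, -1.0]]
wrist_force: [0.2, -0.1, -0.1]
grip_width: 0.915
[0.5314 0.1999 0.1308]
```

View pics/r2.png

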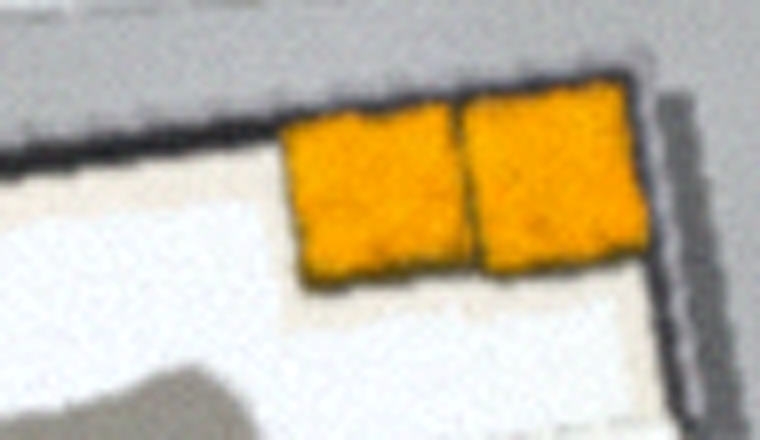

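View pics/s9.png

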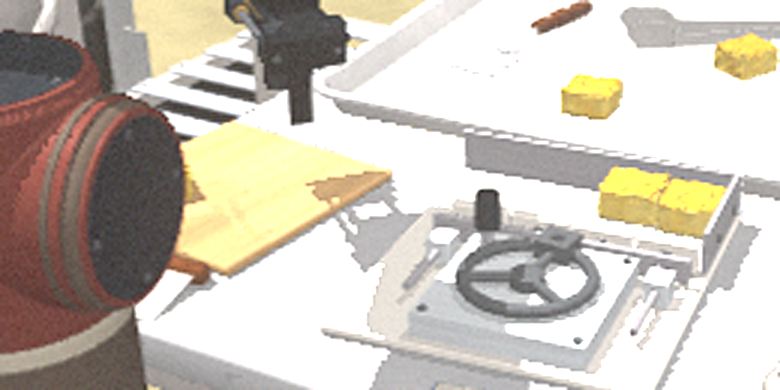

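Both portions are now flush with the back fence and with each other. Now C.

```bash
python3 -m crank '[{"grip":-1,"slide":[-25,60,0],"dr":[0,0,-0.03]},{"grip":-1,"slide":[-50,120,0],"dr":[0,0,-0.03]},{"grip":-1,"slide":[-54,130,0],"dr":[0,0,-0.03]},{"grip":-1,"slide":[-54,130,0],"dr":[0,0,-0.03]}]' 15
python3 -m crank '[{"grip":-1,"slide":[0,0,0],"dr":[0,0,0]}]'
```

```text
t: 27.72
ee_pos: [0.4808, 0.3233, 0.1306]
ee_rot: [[-0.762, 0.647, 0.001], [0.647, 0.762, -0.0], [-0.001, 0.0, -1.0]]
wrist_force: [-0.5, -1.4, 0.5]
grip_width: 1.0
t: 27.85
ee_pos: [0.4816, 0.3217, 0.1305]
ee_rot: [[-0.76, 0.65, 0.0], [0.65, 0.76, -0.001], [-0.001, -0.0, -1.0]]
wrist_force: [-0.0, -0.5, 0.5]
grip_width: 1.001
```

```bash
python3 -m crank '[{"grip":-1,"slide":[-4,9,-40],"dr":[0,0,0]},{"grip":-1,"slide":[-4,9,-80],"dr":[0,0,0]},{"grip":-1,"slide":[-4,9,-90],"dr":[0,0,0]},{"grip":-1,"slide":[-4,9,-90],"dr":[0,0,0]},{"grip":0,"slide":[-4,9,-90],"dr":[0,0,0]}]' 15
python3 -m crank '[{"grip":1,"slide":[0,0,0],"dr":[0,0,0]},{"grip":1,"slide":[0,0,0],"dr":[0,0,0]},{"grip":1,"slide":[0,0,0],"dr":[0,0,0]},{"grip":1,"slide":[0,0,0],"dr":[0,0,0]}]'
```

```text
t: 28.48
ee_pos: [0.4784, 0.3323, 0.0424]
ee_rot: [[-0.761, 0.649, 0.003], [0.649, 0.761, 0.001], [-0.001, 0.003, -1.0]]
wrist_force: [-0.0, 0.2, 0.6]
grip_width: 0.948
t: 28.98
ee_pos: [0.4772, 0.3325, 0.0414]
ee_rot: [[-0.761, 0.648, 0.001], [0.648, 0.761, 0.001], [-0.0, 0.001, -1.0]]
wrist_force: [-1.6, -0.9, 4.9]
grip_width: 0.682
```

```bash
python3 -m crank '[{"grip":1,"slide":[0,0,40],"dr":[0,0,0]},{"grip":1,"slide":[0,0,85],"dr":[0,0,0]},{"grip":1,"slide":[30,-40,85],"dr":[0,0,0.17]},{"grip":1,"slide":[60,-90,85],"dr":[0,0,0.34]},{"grip":1,"slide":[90,-140,85],"dr":[0,0,0.51]}]' 15
python3 -m crank '[{"grip":1,"slide":[25,-50,0],"dr":[0,0,0.17]},{"grip":1,"slide":[45,-105,0],"dr":[0,0,0.317]},{"grip":1,"slide":[60,-160,0],"dr":[0,0,0.317]},{"grip":1,"slide":[72,-218,0],"dr":[0,0,0.317]},{"grip":1,"slide":[72,-218,0],"dr":[0,0,0.317]}]'
python3 - <<'E'
from h import *
d=cam("scene"); crop(d['image'],180,100,410,260,3,"pics/s10.png")
s=read_state();print(s['ee_pos'],s['ee_rot'].round(3),s['grip_width'])
E
```

```text
t: 29.6
ee_pos: [0.5668, 0.1909, 0.1251]
ee_rot: [[-0.982, 0.188, -0.001], [0.188, 0.982, -0.0], [0.001, -0.0, -1.0]]
wrist_force: [0.9, 0.8, -2.5]
grip_width: 0.684
t: 30.22
ee_pos: [0.6388, -0.0304, 0.1248]
ee_rot: [[-0.993, -0.116, -0.001], [-0.116, 0.993, -0.001], [0.001, -0.001, -1.0]]
wrist_force: [0.8, 0.4, -1.3]
grip_width: 0.679
[ 0.63829642 -0.02791303  0.12458618] [[-0.993 -0.117 -0.002]
 [-0.117  0.993  0.   ]
 [ 0.001  0.001 -1.   ]] 0.6821314594732266
```

View pics/s10.png

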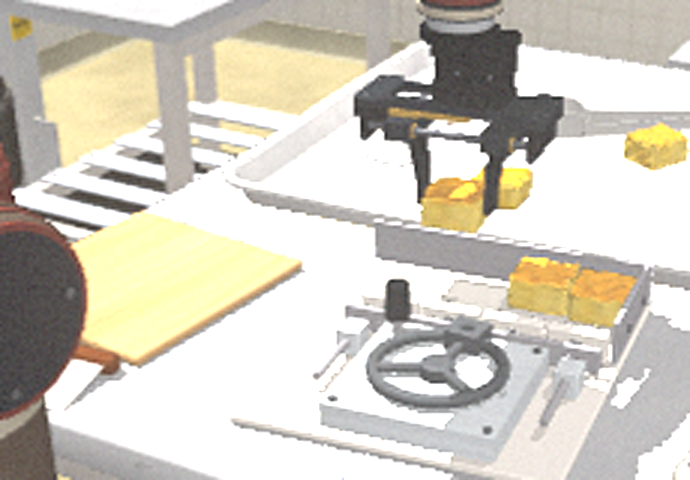

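C is held and the board is empty. I'll lower it and bring it to the back fence.

```bash
python3 -m crank '[{"grip":1,"slide":[1,1,-40],"dr":[0,0,0]},{"grip":1,"slide":[1,1,-75],"dr":[0,0,0]},{"grip":1,"slide":[1,1,-82],"dr":[0,0,0]},{"grip":1,"slide":[4,1.3,-82],"dr":[0,0,0]},{"grip":1,"slide":[8,1.8,-82],"dr":[0,0,0]}]' 15
python3 -m crank '[{"grip":1,"slide":[2.5,0.3,0],"dr":[0,0,0]},{"grip":1,"slide":[5,0.6,0],"dr":[0,0,0]}]'
python3 -m crank '[{"grip":1,"slide":[2.5,0.3,0],"dr":[0,0,0]},{"grip":1,"slide":[5,0.6,0],"dr":[0,0,0]}]'
python3 -m crank '[{"grip":1,"slide":[2,0.2,0],"dr":[0,0,0]},{"grip":1,"slide":[3,0.4,0],"dr":[0,0,0]}]'

```

```text
t: 30.9
ee_pos: [0.6474, -0.0233, 0.0444]
ee_rot: [[-0.993, -0.122, 0.001], [-0.122, 0.993, -0.0], [-0.001, -0.0, -1.0]]
wrist_force: [-0.2, 0.9, -1.4]
grip_width: 0.68
t: 31.15
ee_pos: [0.6522, -0.0234, 0.044]
ee_rot: [[-0.993, -0.121, 0.001], [-0.121, 0.993, -0.0], [-0.001, -0.0, -1.0]]
wrist_force: [0.7, -0.6, -2.1]
grip_width: 0.68
t: 31.4
ee_pos: [0.6558, -0.023, 0.0432]
ee_rot: [[-0.993, -0.121, -0.003], [-0.121, 0.993, -0.0], [0.003, 0.0, -1.0]]
wrist_force: [-5.9, -1.0, 0.1]
grip_width: 0.682
t: 31.65
ee_pos: [0.6563, -0.0227, 0.0423]
ee_rot: [[-0.993, -0.121, -0.008], [-0.121, 0.993, -0.0], [0.008, 0.001, -1.0]]
wrist_force: [-12.9, -1.9, 3.6]
grip_width: 0.681
```

```bash
python3 -m crank '[{"grip":1,"slide":[0,0,-1.5],"dr":[0,0,0]},{"grip":-0.6,"slide":[0,0,-1.5],"dr":[0,0,0]},{"grip":-0.7,"slide":[0,0,-1.5],"dr":[0,0,0]},{"grip":-0.7,"slide":[0,0,-1.5],"dr":[0,0,0]},{"grip":-0.7,"slide":[0,0,-1.5],"dr":[0,0,0]}]' 15
python3 -m crank '[{"grip":-0.7,"slide":[-1,0,40],"dr":[0,0,0]},{"grip":-0.7,"slide":[-1,0,85],"dr":[0,0,0]},{"grip":0.6,"slide":[-7,30,90],"dr":[0,0,-0.18]},{"grip":0.6,"slide":[-10,66,90],"dr":[0,0,-0.36]},{"grip":0.6,"slide":[-10,66,90],"dr":[0,0,-0.54]}]';  python3 row.py pics/r3.png
```

```text
t: 32.28
ee_pos: [0.6599, -0.0225, 0.0421]
ee_rot: [[-0.993, -0.121, 0.0], [-0.121, 0.993, -0.0], [-0.0, -0.0, -1.0]]
wrist_force: [0.2, 0.4, 0.3]
grip_width: 0.849
t: 32.9
ee_pos: [0.6495, 0.0461, 0.1324]
ee_rot: [[-0.912, 0.41, 0.0], [0.41, 0.912, 0.001], [-0.0, 0.001, -1.0]]
wrist_force: [-1.0, -0.7, 0.7]
grip_width: 0.596
[0.6496 0.0451 0.1322]
```

View pics/r3.png

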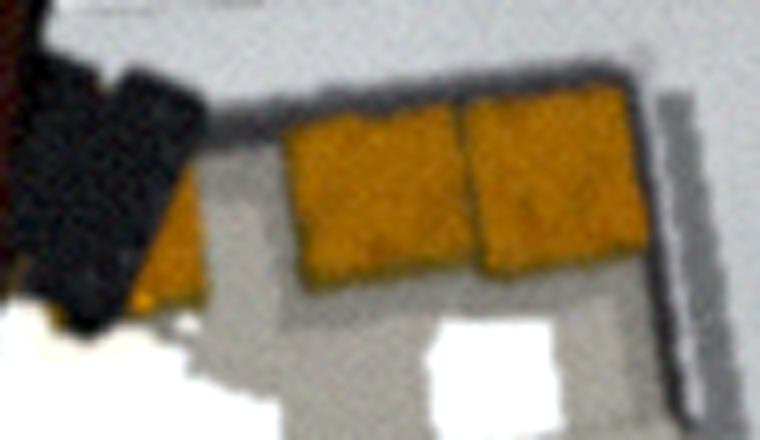

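```bash
python3 -m crank '[{"grip":0.6,"slide":[-2,-4,0],"dr":[0,0,-0.18]},{"grip":0.6,"slide":[-5,-8,0],"dr":[0,0,-0.36]},{"grip":0.6,"slide":[-5,-12,0],"dr":[0,0,-0.54]},{"grip":0.6,"slide":[-5,-12,0],"dr":[0,0,-0.72]},{"grip":0.6,"slide":[-5,-12,0],"dr":[0,0,-0.9]}]' 15
python3 -m crank '[{"grip":0.6,"slide":[0,0,-20],"dr":[0,0,-0.126]},{"grip":0.6,"slide":[0,0,-70],"dr":[0,0,-0.126]},{"grip":0.6,"slide":[0,0,-99],"dr":[0,0,-0.126]},{"grip":0.6,"slide":[0,0,-99],"dr":[0,0,-0.126]}]'
python3 - <<'E'
from h import *
d=cam("scene"); crop(d['image'],270,130,410,240,5,"pics/s11.png")
E
```

```text
t: 33.58
ee_pos: [0.6448, 0.0311, 0.132]
ee_rot: [[-0.246, 0.969, 0.0], [0.969, 0.246, -0.0], [-0.0, 0.0, -1.0]]
wrist_force: [0.6, 1.3, 0.1]
grip_width: 0.204
t: 34.08
ee_pos: [0.6422, 0.0314, 0.0299]
ee_rot: [[-0.127, 0.992, -0.006], [0.992, 0.127, 0.0], [0.001, -0.006, -1.0]]
wrist_force: [-0.3, 0.8, 0.8]
grip_width: 0.198
```

View pics/s11.png

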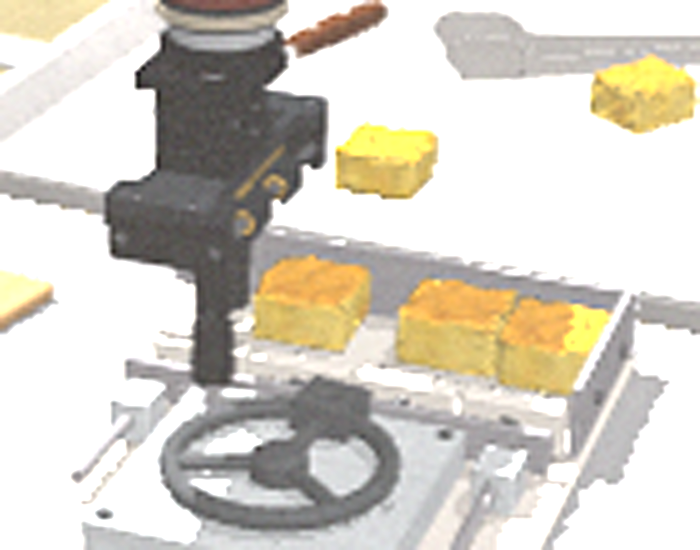

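```bash
python3 -m crank '[{"grip":0.6,"slide":[1,-8,0],"dr":[0,0,0]},{"grip":0.6,"slide":[2,-16,0],"dr":[0,0,0]},{"grip":0.6,"slide":[3,-24,0],"dr":[0,0,0]},{"grip":0.6,"slide":[4,-32,0],"dr":[0,0,0]},{"grip":0.6,"slide":[4.7,-38,0],"dr":[0,0,0]}]' 15
python3 -m crank '[{"grip":0.6,"slide":[0.3,-2.5,0],"dr":[0,0,0]},{"grip":0.6,"slide":[0.6,-5,0],"dr":[0,0,0]}]'
python3 -m crank '[{"grip":0.6,"slide":[0.2,-2,0],"dr":[0,0,0]},{"grip":0.6,"slide":[0.2,-2,0],"dr":[0,0,0]}]'
python3 -m crank '[{"grip":0.6,"slide":[0.2,-2,0],"dr":[0,0,0]},{"grip":0.6,"slide":[0.2,-2,0],"dr":[0,0,0]}]'

```

```text
t: 34.75
ee_pos: [0.6497, -0.007, 0.0334]
ee_rot: [[-0.125, 0.992, 0.0], [0.992, 0.125, 0.0], [0.0, 0.0, -1.0]]
wrist_force: [-0.0, 2.6, 1.5]
grip_width: 0.202
t: 35.0
ee_pos: [0.6499, -0.0115, 0.0329]
ee_rot: [[-0.126, 0.992, -0.0], [0.992, 0.126, 0.0], [0.0, -0.0, -1.0]]
wrist_force: [-0.2, 2.4, 2.0]
grip_width: 0.203
t: 35.25
ee_pos: [0.6501, -0.0133, 0.0329]
ee_rot: [[-0.126, 0.992, -0.0], [0.992, 0.126, 0.0], [0.0, -0.0, -1.0]]
wrist_force: [1.3, 3.7, 2.2]
grip_width: 0.2
t: 35.5
ee_pos: [0.65, -0.0139, 0.0329]
ee_rot: [[-0.126, 0.992, -0.001], [0.992, 0.126, 0.002], [0.002, -0.001, -1.0]]
wrist_force: [-0.8, 6.9, 3.1]
grip_width: 0.198
```

```bash
python3 -m crank '[{"grip":0.6,"slide":[0.2,-2,0],"dr":[0,0,0]},{"grip":0.6,"slide":[0.2,-2,0],"dr":[0,0,0]}]'
python3 -m crank '[{"grip":0.6,"slide":[0.2,-2,0],"dr":[0,0,0]},{"grip":0.6,"slide":[0.2,-2,0],"dr":[0,0,0]}]'
python3 -m crank '[{"grip":0.6,"slide":[-1,14,0],"dr":[0,0,0]},{"grip":0.6,"slide":[-2,20,50],"dr":[0,0,0]},{"grip":0.6,"slide":[-10,70,95],"dr":[0,0,0.18]},{"grip":0.6,"slide":[-30,120,95],"dr":[0,0,0.36]},{"grip":0.6,"slide":[-50,180,95],"dr":[0,0,0.54]}]'
python3 -m crank '[{"grip":0.6,"slide":[-10,40,0],"dr":[0,0,0.18]},{"grip":0.6,"slide":[-20,60,0],"dr":[0,0,0.36]}]'
python3 row.py pics/r4.png
```

```text
t: 35.75
ee_pos: [0.65, -0.0144, 0.033]
ee_rot: [[-0.126, 0.992, -0.001], [0.992, 0.126, 0.004], [0.004, -0.001, -1.0]]
wrist_force: [-2.0, 12.9, 3.9]
grip_width: 0.201
t: 36.0
ee_pos: [0.65, -0.0147, 0.033]
ee_rot: [[-0.126, 0.992, -0.002], [0.992, 0.126, 0.007], [0.007, -0.001, -1.0]]
wrist_force: [-2.6, 18.1, 6.1]
grip_width: 0.206
t: 36.62
ee_pos: [0.6014, 0.1604, 0.1293]
ee_rot: [[-0.621, 0.784, 0.003], [0.784, 0.621, -0.001], [-0.002, 0.002, -1.0]]
wrist_force: [1.1, 0.5, -0.0]
grip_width: 0.198
t: 36.88
ee_pos: [0.5803, 0.2216, 0.1279]
ee_rot: [[-0.859, 0.511, 0.0], [0.511, 0.859, -0.001], [-0.001, -0.001, -1.0]]
wrist_force: [-0.8, -0.7, 0.5]
grip_width: 0.2
[0.5791 0.2233 0.1277]
```

View pics/r4.png

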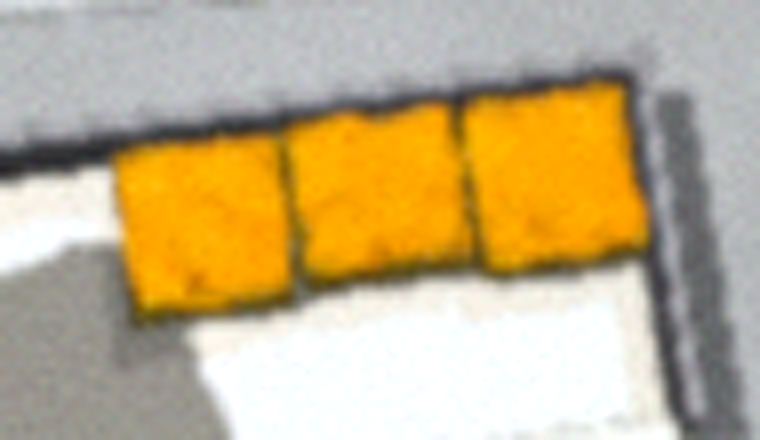

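The row looks close and flush in the image. I'll confirm with front pushes on portions 3 and 1.

```bash
python3 -m crank '[{"grip":0.6,"slide":[10,-60,0],"dr":[0,0,0.18]},{"grip":0.6,"slide":[18,-120,0],"dr":[0,0,0.36]},{"grip":0.6,"slide":[24,-180,0],"dr":[0,0,0.54]},{"grip":0.6,"slide":[26,-240,0],"dr":[0,0,0.658]},{"grip":0.6,"slide":[26,-281,0],"dr":[0,0,0.658]}]' 15
python3 -m crank '[{"grip":0.6,"slide":[0,0,-45],"dr":[0,0,0]},{"grip":0.6,"slide":[0,0,-85],"dr":[0,0,0]},{"grip":0.6,"slide":[0,0,-93],"dr":[0,0,0]},{"grip":0.6,"slide":[0,0,-93],"dr":[0,0,0]}]'
python3 -m crank '[{"grip":0.6,"slide":[4,0.5,0],"dr":[0,0,0]},{"grip":0.6,"slide":[8,1,0],"dr":[0,0,0]},{"grip":0.6,"slide":[11,1.3,0],"dr":[0,0,0]}]'
```

```text
t: 37.55
ee_pos: [0.6068, -0.0652, 0.1279]
ee_rot: [[-0.994, -0.11, 0.0], [-0.11, 0.994, -0.002], [0.0, -0.002, -1.0]]
wrist_force: [1.1, 0.2, 0.5]
grip_width: 0.203
t: 38.05
ee_pos: [0.607, -0.0616, 0.0351]
ee_rot: [[-0.994, -0.112, -0.001], [-0.112, 0.994, -0.0], [0.001, -0.0, -1.0]]
wrist_force: [0.5, 0.5, 0.4]
grip_width: 0.2
t: 38.42
ee_pos: [0.6188, -0.0599, 0.0362]
ee_rot: [[-0.994, -0.113, 0.001], [-0.113, 0.994, -0.001], [-0.001, -0.001, -1.0]]
wrist_force: [-2.0, -0.9, 1.2]
grip_width: 0.198
```

```bash

python3 -m crank '[{"grip":0.6,"slide":[1.5,0.2,0],"dr":[0,0,0.01]},{"grip":0.6,"slide":[3,0.4,0],"dr":[0,0,0.01]}]'
python3 -m crank '[{"grip":0.6,"slide":[1.5,0.2,0],"dr":[0,0,0]},{"grip":0.6,"slide":[3,0.4,0],"dr":[0,0,0]}]'
```

```text
t: 38.67
ee_pos: [0.62, -0.0596, 0.035]
ee_rot: [[-0.992, -0.123, -0.003], [-0.123, 0.992, -0.0], [0.003, 0.0, -1.0]]
wrist_force: [-8.2, -2.2, 7.4]
grip_width: 0.199
t: 38.92
ee_pos: [0.6203, -0.0596, 0.0349]
ee_rot: [[-0.992, -0.124, -0.009], [-0.124, 0.992, -0.001], [0.009, 0.001, -1.0]]
wrist_force: [-20.0, -3.5, 16.7]
grip_width: 0.199
```

```bash

python3 -m crank '[{"grip":0.6,"slide":[-9,-1,0],"dr":[0,0,0]},{"grip":0.6,"slide":[-16,-2,0],"dr":[0,0,0]},{"grip":0.6,"slide":[-12,-40,0],"dr":[0,0,0]},{"grip":0.6,"slide":[-5,-90,0],"dr":[0,0,0]},{"grip":0.6,"slide":[-3,-111,0],"dr":[0,0,0]}]'
python3 -m crank '[{"grip":0.6,"slide":[4,0.5,0],"dr":[0,0,0]},{"grip":0.6,"slide":[8,1,0],"dr":[0,0,0]}]'
python3 -m crank '[{"grip":0.6,"slide":[2.5,0.3,0],"dr":[0,0,0]},{"grip":0.6,"slide":[4,0.5,0],"dr":[0,0,0]}]'
```

```text
t: 39.55
ee_pos: [0.6215, -0.1725, 0.0353]
ee_rot: [[-0.993, -0.121, 0.002], [-0.121, 0.993, -0.001], [-0.001, -0.001, -1.0]]
wrist_force: [0.3, -0.1, -0.1]
grip_width: 0.199
t: 39.8
ee_pos: [0.629, -0.1678, 0.0347]
ee_rot: [[-0.992, -0.123, -0.001], [-0.123, 0.992, 0.001], [0.0, 0.001, -1.0]]
wrist_force: [-0.0, -0.6, -0.5]
grip_width: 0.202
t: 40.05
ee_pos: [0.6309, -0.1672, 0.0347]
ee_rot: [[-0.992, -0.125, -0.006], [-0.125, 0.992, 0.001], [0.006, 0.001, -1.0]]
wrist_force: [-12.1, -0.1, 8.9]
grip_width: 0.204
```

Both pushes met a solid stop at the expected places, so the row is flush. I'll retreat and look again, then refine the pin, lug and axis positions.

```bash

python3 -m crank '[{"grip":0.6,"slide":[-8,-1,0],"dr":[0,0,0]},{"grip":0.2,"slide":[-14,-2,10],"dr":[0,0,0]},{"grip":-0.2,"slide":[-14,-2,60],"dr":[0,0,0]},{"grip":-0.2,"slide":[-20,20,115],"dr":[0,0,0]},{"grip":-0.2,"slide":[-40,80,130],"dr":[0,0,0]}]'
python3 -m crank '[{"grip":-0.2,"slide":[-10,60,0],"dr":[0,0,0]},{"grip":-0.2,"slide":[-20,120,0],"dr":[0,0,0]},{"grip":-0.2,"slide":[-20,180,0],"dr":[0,0,0]},{"grip":-0.2,"slide":[-20,240,0],"dr":[0,0,0]}]'
python3 row.py pics/r5.png; python3 - <<'E'
from h import *
d=cam("top");np.savez("/tmp/top1.npz",**d); crop(d['image'],290,185,370,265,8,"pics/wheel.png")
e=cam("scene");np.savez("/tmp/scene1.npz",**e);crop(e['image'],295,180,375,250,8,"pics/wheel_s.png")
E
```

```text
t: 40.67
ee_pos: [0.5971, -0.0926, 0.1708]
ee_rot: [[-0.993, -0.12, 0.01], [-0.12, 0.993, -0.003], [-0.01, -0.004, -1.0]]
wrist_force: [1.1, 1.0, 0.3]
grip_width: 0.552
t: 41.18
ee_pos: [0.5736, 0.1512, 0.1657]
ee_rot: [[-0.992, -0.123, 0.002], [-0.123, 0.992, 0.0], [-0.002, 0.0, -1.0]]
wrist_force: [0.6, 0.2, 0.0]
grip_width: 0.597
[0.5728 0.1584 0.1658]
```

View pics/r5.png

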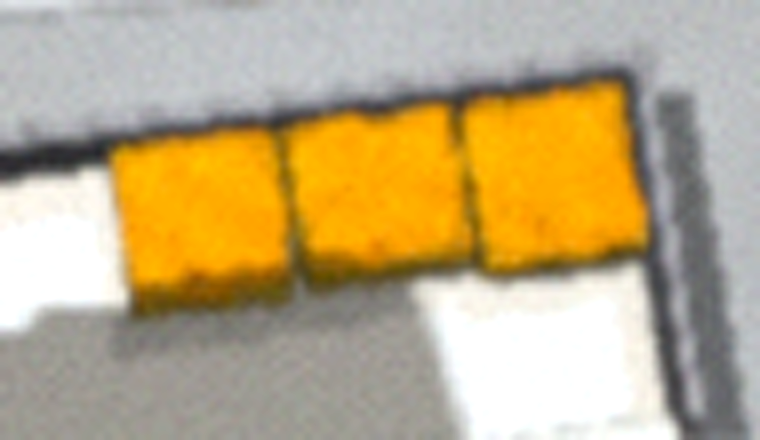

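View pics/wheel.png

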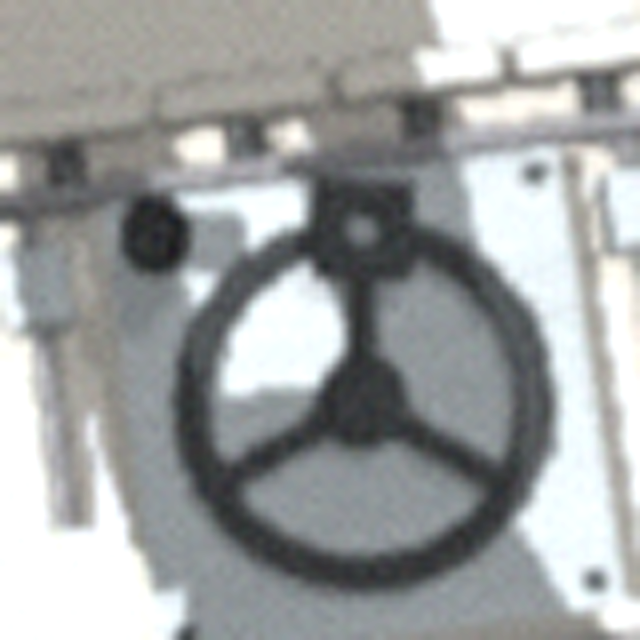

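View pics/wheel_s.png

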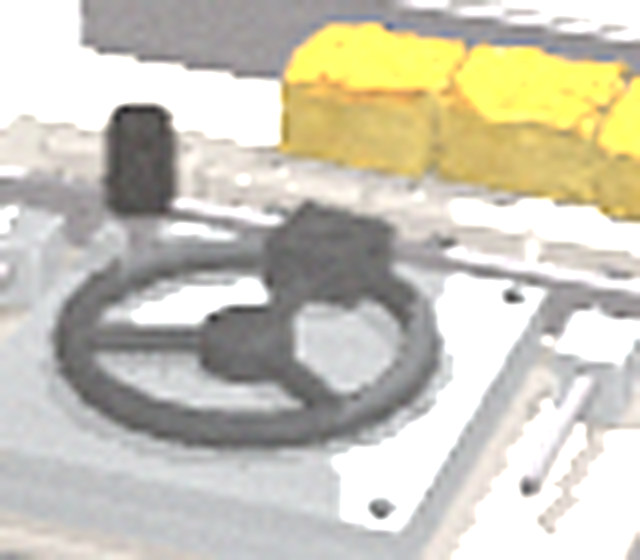

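```bash
python3 - <<'E'
from h import *
d=dict(np.load("/tmp/top1.npz"));e=dict(np.load("/tmp/scene1.npz"))
T=lambda p,z:onz(d,[(np.array(p,float)+.5)/8-.5+[290,185]],z)[0][:2].round(4)
S=lambda p,z:onz(e,[(np.array(p,float)+.5)/8-.5+[295,180]],z)[0][:2].round(4)
print("axis ring",T([364,402],.050),"hub",T([362,402],.051),"lug hole",T([364,231],.047),T([364,231],.056),"lug sq",T([362,231],.056))
print("knob",T([155,233],.086),T([155,233],.07))
# triangulate knob axis at mid height from scene: knob spans u 105-175, v 105(top)-215(bottom); middle (140,162) z=.068
print("knob scene mid",S([140,160],.068)," lug top center scene",S([330,240],.056),"axis scene hub",S([248,330],.051))
# residual dark blob centroid of knob in top
g=cv2.cvtColor(d['image'],cv2.COLOR_BGR2GRAY)
m=(g[205:222,300:318]<45).astype('uint8'); M=cv2.moments(m,True); c=(300+M['m10']/M['m00'],205+M['m01']/M['m00']);print(c,M['m00'],onz(d,[c],.078)[0],onz(d,[c],.086)[0])
print(proj(e,[[.506,-.0363,.086],[.506,-.0363,.05]]),"expected approx", (np.array([[140,112],[140,210]])+.5)/8-.5+[295,180])
E
```

```text
axis ring [ 0.4532 -0.1042] hub [ 0.4531 -0.1035] lug hole [ 0.5113 -0.1056] [ 0.5102 -0.1051] lug sq [ 0.5102 -0.1044]
knob [ 0.5066 -0.0352] [ 0.5086 -0.035 ]
knob scene mid [ 0.5081 -0.0371]  lug top center scene [ 0.5074 -0.1105] axis scene hub [ 0.4488 -0.1095]
(308.77611940298505, 213.92537313432837) 67.0 [ 0.50696154 -0.03465058  0.078     ] [ 0.50595975 -0.03475035  0.086     ]
[[311.40394928 194.0019968 ]
 [311.49648738 205.5612713 ]] expected approx [[312.0625 193.5625]
 [312.0625 205.8125]]
```

The wheel view shows the knob at (155,233), the lug hole at (364,231) and the hub at (362,402). In the world frame the pin is at about (507,-35.5), the lug hole at (511,-105.5) and the axis at (453.5,-104) mm. Next I'll take the pin.

```bash

python3 -m crank '[{"grip":-0.2,"slide":[-20,-60,-10],"dr":[0,0,-0.06]},{"grip":-0.2,"slide":[-45,-120,-20],"dr":[0,0,-0.123]},{"grip":-0.2,"slide":[-60,-180,-30],"dr":[0,0,-0.123]},{"grip":-0.2,"slide":[-66,-197,-40],"dr":[0,0,-0.123]},{"grip":-0.2,"slide":[-66,-197,-40],"dr":[0,0,-0.123]}]'
python3 -m crank '[{"grip":-0.2,"slide":[0,0,0],"dr":[0,0,0]}]'
```

```text
t: 41.95
ee_pos: [0.5065, -0.0504, 0.1241]
ee_rot: [[-1.0, 0.004, -0.001], [0.004, 1.0, -0.0], [0.001, -0.0, -1.0]]
wrist_force: [0.6, -0.0, 0.3]
grip_width: 0.601
t: 42.08
ee_pos: [0.5082, -0.0482, 0.1251]
ee_rot: [[-1.0, 0.001, 0.001], [0.001, 1.0, -0.0], [-0.001, -0.0, -1.0]]
wrist_force: [-0.2, 0.5, -0.2]
grip_width: 0.602
```

```bash

python3 -m crank '[{"grip":-0.2,"slide":[-1,12,-10],"dr":[0,0,0]},{"grip":-0.2,"slide":[-1,12,-10],"dr":[0,0,0]},{"grip":-0.2,"slide":[-1,12,-10],"dr":[0,0,0]}]'
python3 - <<'E'
from h import *
d=cam("scene"); crop(d['image'],270,130,390,250,5,"pics/s12.png")
E
```

```text
t: 42.45
ee_pos: [0.5068, -0.035, 0.1143]
ee_rot: [[-1.0, -0.002, -0.0], [-0.002, 1.0, -0.0], [0.0, -0.0, -1.0]]
wrist_force: [0.3, -0.8, 0.3]
grip_width: 0.605
```

View pics/s12.png

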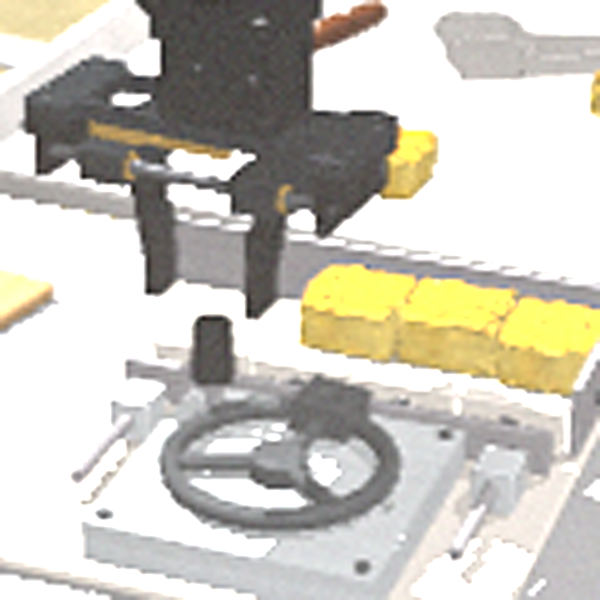

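Centred over the knob at (212,350). Going down to grip.

```bash

python3 -m crank '[{"grip":-0.2,"slide":[0,0,-30],"dr":[0,0,0]},{"grip":-0.2,"slide":[0,0,-42],"dr":[0,0,0]},{"grip":-0.2,"slide":[0,0,-42],"dr":[0,0,0]},{"grip":0.3,"slide":[0,0,-42],"dr":[0,0,0]},{"grip":0.6,"slide":[0,0,-42],"dr":[0,0,0]}]' 30
python3 -m crank '[{"grip":1,"slide":[0,0,0],"dr":[0,0,0]},{"grip":1,"slide":[0,0,0],"dr":[0,0,0]},{"grip":1,"slide":[0,0,0],"dr":[0,0,0]}]' 30
```

```text
t: 43.12
ee_pos: [0.5076, -0.0361, 0.0735]
ee_rot: [[-1.0, -0.0, 0.002], [-0.0, 1.0, -0.0], [-0.002, -0.0, -1.0]]
wrist_force: [-0.1, 0.5, -1.7]
grip_width: 0.454
t: 43.5
ee_pos: [0.5072, -0.0359, 0.0728]
ee_rot: [[-1.0, -0.0, 0.001], [-0.0, 1.0, -0.0], [-0.001, -0.0, -1.0]]
wrist_force: [-0.3, 0.9, 2.4]
grip_width: 0.267
```

```bash

python3 -m crank '[{"grip":1,"slide":[0,0,20],"dr":[0,0,0]},{"grip":1,"slide":[0,0,40],"dr":[0,0,0]},{"grip":1,"slide":[0,0,58],"dr":[0,0,0]},{"grip":1,"slide":[0,0,58],"dr":[0,0,0]}]' 30
python3 -m crank '[{"grip":1,"slide":[2,-35,0],"dr":[0,0,0]},{"grip":1,"slide":[4,-69.5,0],"dr":[0,0,0]},{"grip":1,"slide":[4,-69.5,0],"dr":[0,0,0]},{"grip":1,"slide":[4,-69.5,0],"dr":[0,0,0]}]' 30
python3 - <<'E'
from h import *
d=cam("scene");np.savez("/tmp/s13.npz",**d); crop(d['image'],300,170,380,240,9,"pics/s13.png")
s=read_state();print(s['ee_pos'],s['grip_width'],s['wrist_force'])
p=s['ee_pos']-[0,0,.0608]
q=proj(d,[p,[.511,-.1055,.056]]); print((q-[300,170]+.5)*9-.5)
E
```

```text
t: 44.0
ee_pos: [0.508, -0.0362, 0.132]
ee_rot: [[-1.0, -0.0, 0.003], [-0.0, 1.0, -0.001], [-0.003, -0.001, -1.0]]
wrist_force: [0.3, 0.2, -0.9]
grip_width: 0.266
t: 44.5
ee_pos: [0.5102, -0.1049, 0.1296]
ee_rot: [[-1.0, 0.0, -0.002], [0.0, 1.0, 0.001], [0.002, 0.001, -1.0]]
wrist_force: [-0.3, -0.3, -1.2]
grip_width: 0.266
[ 0.51025902 -0.10461907  0.12969944] 0.2656366687033494 [-0.11733004  0.55665092 -1.14573462]
[[313.77341476 313.84626442]
 [316.82059265 351.1158591 ]]
```

View pics/s13.png

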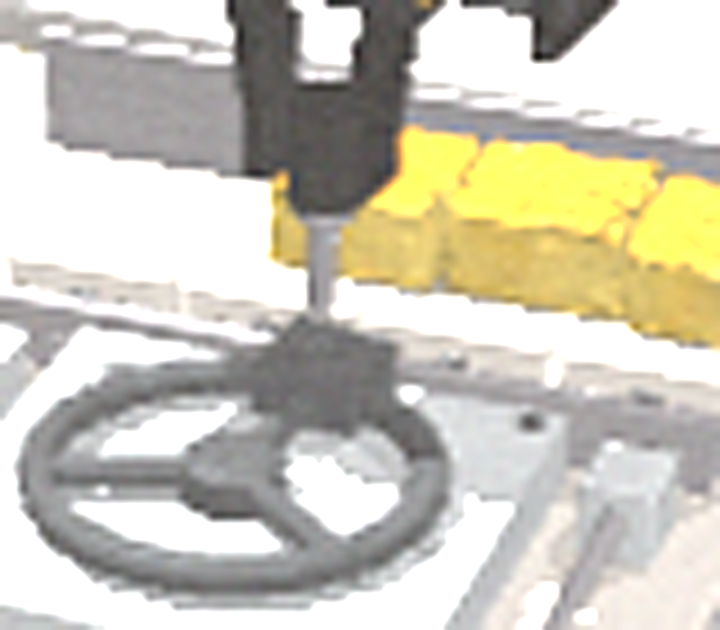

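The pin tip at (320,318) lines up with the lug hole at about (320,354). Lowering.

```bash

python3 -m crank '[{"grip":1,"slide":[0.4,-0.6,-10],"dr":[0,0,0]},{"grip":1,"slide":[0.4,-0.6,-14],"dr":[0,0,0]},{"grip":1,"slide":[0.4,-0.6,-17],"dr":[0,0,0]}]' 30
python3 -m crank '[{"grip":1,"slide":[0,0,-2],"dr":[0,0,0]},{"grip":1,"slide":[0,0,-4],"dr":[0,0,0]}]' 30
```

```text
t: 44.92
ee_pos: [0.5109, -0.1055, 0.1128]
ee_rot: [[-1.0, -0.001, -0.001], [-0.001, 1.0, 0.0], [0.001, 0.0, -1.0]]
wrist_force: [-0.4, 0.2, -1.0]
grip_width: 0.269
t: 45.18
ee_pos: [0.5113, -0.106, 0.1095]
ee_rot: [[-1.0, -0.0, 0.0], [-0.0, 1.0, -0.0], [-0.0, -0.0, -1.0]]
wrist_force: [0.1, 0.1, -0.0]
grip_width: 0.268
```

```bash

python3 -m crank '[{"grip":1,"slide":[0,0,-4],"dr":[0,0,0]},{"grip":1,"slide":[0,0,-8],"dr":[0,0,0]},{"grip":1,"slide":[0,0,-9],"dr":[0,0,0]},{"grip":1,"slide":[0,0,-9],"dr":[0,0,0]}]' 30
python3 - <<'E'
from h import *
c=np.array([.4535,-.104]); s=read_state(); p=s['ee_pos'][:2]; print(p,np.linalg.norm(p-c),np.degrees(np.arctan2(*(p-c)[::-1])),s['wrist_force'])
a0=np.arctan2(*(p-c)[::-1]); 
for k in range(0,18):
    a=a0-k*0.1; q=c+.058*np.array([np.cos(a),np.sin(a)]); print(k/10,((q-p)*1000).round(1))
E
```

```text
t: 45.68
ee_pos: [0.5112, -0.106, 0.1003]
ee_rot: [[-1.0, -0.0, -0.0], [-0.0, 1.0, 0.0], [0.0, 0.0, -1.0]]
wrist_force: [0.0, 0.7, -1.2]
grip_width: 0.263
[ 0.51115472 -0.10599591] 0.05768925323287976 -1.9826969269266712 [ 2.79461136e-06  6.87189514e-01 -1.16427392e+00]
0.0 [ 0.3 -0. ]
0.1 [-0.2 -5.8]
0.2 [ -1.2 -11.5]
0.3 [ -2.9 -17.1]
0.4 [ -5.  -22.4]
0.5 [ -7.7 -27.6]
0.6 [-10.9 -32.4]
0.7 [-14.6 -36.9]
0.8 [-18.7 -41. ]
0.9 [-23.2 -44.7]
1.0 [-28.  -47.9]
1.1 [-33.2 -50.6]
1.2 [-38.5 -52.8]
1.3 [-44.1 -54.4]
1.4 [-49.8 -55.5]
1.5 [-55.6 -56. ]
1.6 [-61.4 -55.9]
1.7 [-67.1 -55.2]
```

```bash

python3 -m crank '[{"grip":1,"slide":[-0.2,-5.8,0],"dr":[0,0,-0.1]},{"grip":1,"slide":[-1.2,-11.5,0],"dr":[0,0,-0.2]},{"grip":1,"slide":[-2.9,-17.1,0],"dr":[0,0,-0.3]},{"grip":1,"slide":[-2.9,-17.1,0],"dr":[0,0,-0.3]}]' 35
python3 - <<'E'
from h import *
s=read_state(); print(s['ee_pos'],s['wrist_force'],s['grip_width'])
d=cam("scene"); crop(d['image'],290,150,390,240,7,"pics/s14.png")
E
```

```text
t: 46.18
ee_pos: [0.5081, -0.1229, 0.1004]
ee_rot: [[-0.956, 0.295, -0.0], [0.295, 0.956, 0.001], [0.0, 0.0, -1.0]]
wrist_force: [-0.9, 1.9, -1.3]
grip_width: 0.264
[ 0.50814013 -0.12294433  0.10040835] [-0.90998861  1.89863498 -1.34361277] 0.26358892923228155
```

View pics/s14.png

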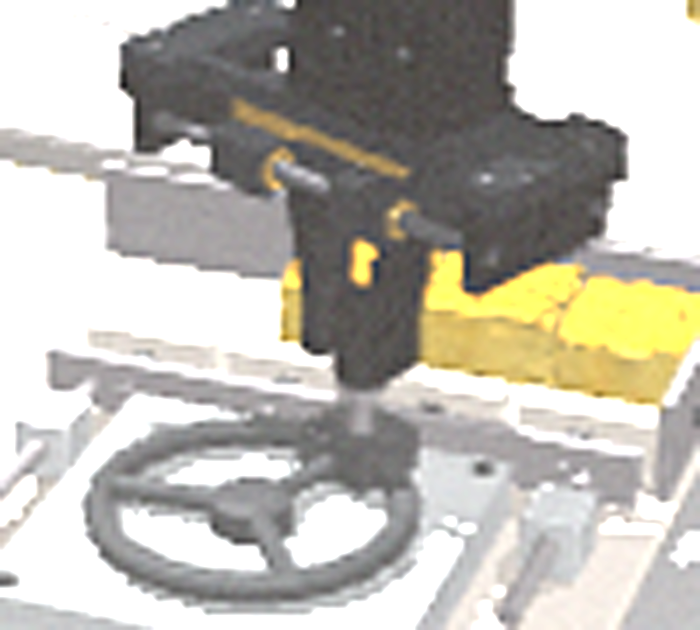

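The wheel follows the pin. Continuing the swing.

```bash

python3 -m crank '[{"grip":1,"slide":[-2.1,-5.3,0],"dr":[0,0,-0.1]},{"grip":1,"slide":[-4.8,-10.5,0],"dr":[0,0,-0.2]},{"grip":1,"slide":[-8,-15.3,0],"dr":[0,0,-0.3]},{"grip":1,"slide":[-11.7,-19.8,0],"dr":[0,0,-0.4]},{"grip":1,"slide":[-15.8,-23.9,0],"dr":[0,0,-0.5]}]' 35
python3 - <<'E'
from h import *
s=read_state(); print(s['ee_pos'],s['wrist_force'],s['grip_width'])
E
```

```text
t: 46.85
ee_pos: [0.4927, -0.1462, 0.1004]
ee_rot: [[-0.696, 0.718, 0.001], [0.718, 0.696, 0.001], [0.001, 0.001, -1.0]]
wrist_force: [1.4, 4.1, -1.6]
grip_width: 0.265
[ 0.49271503 -0.14616682  0.10043482] [ 1.43407844  4.10070372 -1.58782119] 0.26503747364966335
```

```bash

python3 -m crank '[{"grip":1,"slide":[-4.5,-3.7,0],"dr":[0,0,-0.1]},{"grip":1,"slide":[-9.3,-6.9,0],"dr":[0,0,-0.2]},{"grip":1,"slide":[-14.5,-9.6,0],"dr":[0,0,-0.3]},{"grip":1,"slide":[-19.8,-11.8,0],"dr":[0,0,-0.4]},{"grip":1,"slide":[-25.4,-13.4,0],"dr":[0,0,-0.5]}]' 35
python3 -m crank '[{"grip":1,"slide":[-2.8,-0.6,0],"dr":[0,0,0]},{"grip":1,"slide":[-5.7,-1.1,0],"dr":[0,0,0]},{"grip":1,"slide":[-8.6,-1.4,0],"dr":[0,0,0]}]' 35
python3 - <<'E'
from h import *
s=read_state(); print(s['ee_pos'],s['wrist_force'],s['grip_width'])
d=cam("scene"); crop(d['image'],290,150,390,240,7,"pics/s15.png")
E
```

```text
t: 47.48
ee_pos: [0.4677, -0.1594, 0.1005]
ee_rot: [[-0.266, 0.964, 0.002], [0.964, 0.266, 0.002], [0.001, 0.002, -1.0]]
wrist_force: [3.3, 4.5, -2.0]
grip_width: 0.262
t: 47.85
ee_pos: [0.4593, -0.1609, 0.1006]
ee_rot: [[-0.271, 0.963, 0.002], [0.963, 0.271, 0.001], [0.001, 0.002, -1.0]]
wrist_force: [3.9, 4.8, -1.9]
grip_width: 0.271
[ 0.45925707 -0.16088875  0.10062786] [ 3.94010137  4.80824479 -1.88946957] 0.27076792416820944
```

View pics/s15.png

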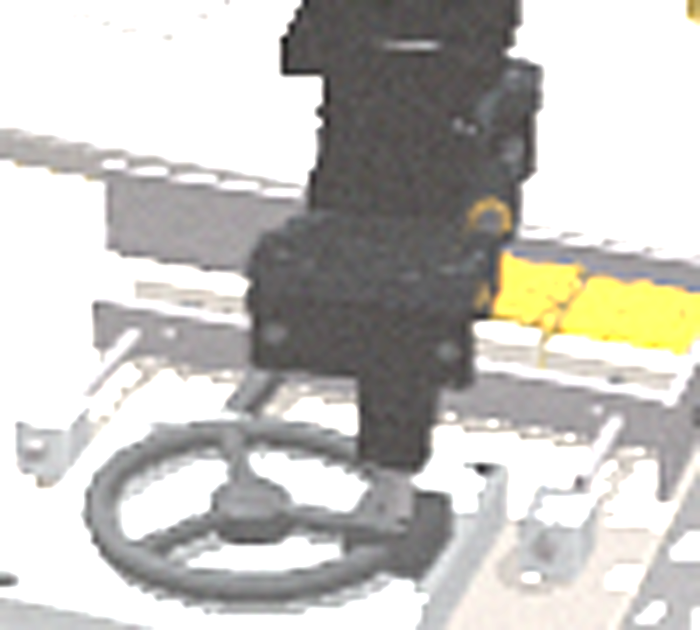

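The wheel is near 1.45 rad. I'll lower the pin onto the housing and creep toward the lock hole.

```bash

python3 -m crank '[{"grip":1,"slide":[-1.5,0.5,-3],"dr":[0,0,0]},{"grip":1,"slide":[-3,0.5,-5],"dr":[0,0,0]}]' 35
python3 -m crank '[{"grip":1,"slide":[-1,0,0],"dr":[0,0,0]},{"grip":1,"slide":[-2,0,0],"dr":[0,0,0]}]' 35
python3 -m crank '[{"grip":1,"slide":[-1,0,0],"dr":[0,0,0]},{"grip":1,"slide":[-2,0,0],"dr":[0,0,0]}]' 35
```

```text
t: 48.15
ee_pos: [0.4574, -0.1612, 0.0968]
ee_rot: [[-0.271, 0.963, 0.004], [0.963, 0.271, -0.0], [-0.001, 0.004, -1.0]]
wrist_force: [4.2, 5.3, 8.1]
grip_width: 0.263
t: 48.4
ee_pos: [0.4556, -0.1611, 0.0968]
ee_rot: [[-0.271, 0.963, 0.005], [0.963, 0.271, -0.0], [-0.002, 0.004, -1.0]]
wrist_force: [3.9, 4.9, 1.0]
grip_width: 0.269
t: 48.65
ee_pos: [0.4535, -0.1611, 0.0967]
ee_rot: [[-0.271, 0.963, 0.004], [0.963, 0.271, -0.0], [-0.001, 0.004, -1.0]]
wrist_force: [4.3, 3.9, 2.0]
grip_width: 0.265
```

```bash

python3 -m crank '[{"grip":1,"slide":[-0.7,0,-0.7],"dr":[0,0,0]},{"grip":1,"slide":[-1.4,0,-0.7],"dr":[0,0,0]}]' 35
python3 -m crank '[{"grip":1,"slide":[-0.7,0,-0.4],"dr":[0,0,0]},{"grip":1,"slide":[-1.4,0,-0.4],"dr":[0,0,0]}]' 35
python3 -m crank '[{"grip":1,"slide":[-0.5,0,-0.5],"dr":[0,0,0]},{"grip":1,"slide":[-1,0,-0.5],"dr":[0,0,0]}]' 35
```

```text
t: 48.9
ee_pos: [0.4524, -0.1611, 0.0963]
ee_rot: [[-0.271, 0.963, 0.005], [0.963, 0.271, -0.0], [-0.002, 0.005, -1.0]]
wrist_force: [5.0, 4.7, 2.8]
grip_width: 0.269
t: 49.15
ee_pos: [0.4511, -0.1611, 0.096]
ee_rot: [[-0.271, 0.963, 0.005], [0.963, 0.271, -0.0], [-0.002, 0.005, -1.0]]
wrist_force: [4.4, 5.9, 4.0]
grip_width: 0.267
t: 49.4
ee_pos: [0.4502, -0.1612, 0.0956]
ee_rot: [[-0.271, 0.963, 0.005], [0.963, 0.271, -0.0], [-0.002, 0.005, -1.0]]
wrist_force: [4.1, 6.1, 4.1]
grip_width: 0.262
```

```bash

python3 -m crank '[{"grip":1,"slide":[-0.4,0,-1],"dr":[0,0,0]},{"grip":1,"slide":[-0.8,0,-1],"dr":[0,0,0]}]' 35
python3 -m crank '[{"grip":1,"slide":[-0.4,0,-0.5],"dr":[0,0,0]},{"grip":1,"slide":[-0.8,0,-0.5],"dr":[0,0,0]}]' 35
python3 -m crank '[{"grip":1,"slide":[-0.5,0,-0.5],"dr":[0,0,0]},{"grip":1,"slide":[-1,0,-0.5],"dr":[0,0,0]}]' 35
```

```text
t: 49.65
ee_pos: [0.4495, -0.1611, 0.0946]
ee_rot: [[-0.271, 0.963, 0.005], [0.963, 0.271, -0.0], [-0.002, 0.005, -1.0]]
wrist_force: [4.2, 5.0, 2.6]
grip_width: 0.263
t: 49.9
ee_pos: [0.449, -0.1612, 0.0943]
ee_rot: [[-0.271, 0.963, 0.006], [0.963, 0.271, -0.0], [-0.002, 0.006, -1.0]]
wrist_force: [5.5, 4.8, 3.3]
grip_width: 0.268
t: 50.15
ee_pos: [0.4486, -0.1612, 0.0942]
ee_rot: [[-0.271, 0.963, 0.008], [0.963, 0.271, -0.001], [-0.003, 0.007, -1.0]]
wrist_force: [8.0, 5.9, 4.6]
grip_width: 0.264
```

```bash

python3 -m crank '[{"grip":1,"slide":[0,0,-1.5],"dr":[0,0,0]},{"grip":1,"slide":[0,0,-3],"dr":[0,0,0]},{"grip":1,"slide":[0,0,-3],"dr":[0,0,0]}]' 35
python3 - <<'E'
from h import *
s=read_state(); print(s['ee_pos'],s['wrist_force'],s['grip_width'])
d=cam("scene"); crop(d['image'],310,170,380,240,9,"pics/s16.png")
E
```

```text
t: 50.52
ee_pos: [0.4492, -0.1613, 0.0915]
ee_rot: [[-0.271, 0.963, 0.009], [0.963, 0.271, -0.001], [-0.003, 0.008, -1.0]]
wrist_force: [7.9, 7.0, 6.0]
grip_width: 0.268
[ 0.44917008 -0.16130618  0.09147117] [7.92566233 7.01324212 6.04676988] 0.2676043953533731
```

View pics/s16.png

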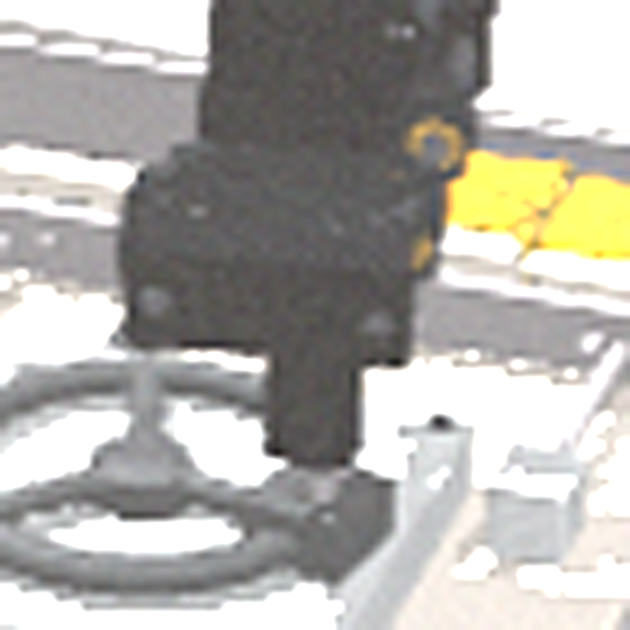

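The pin is going down. I'll press on.

```bash

python3 -m crank '[{"grip":1,"slide":[0.5,0.5,-2],"dr":[0,0,0]},{"grip":1,"slide":[0.5,0.5,-4],"dr":[0,0,0]},{"grip":1,"slide":[0.5,0.5,-4],"dr":[0,0,0]}]' 35
python3 -m crank '[{"grip":1,"slide":[0,0,-2],"dr":[0,0,0]},{"grip":1,"slide":[0,0,-4],"dr":[0,0,0]},{"grip":1,"slide":[0,0,-4],"dr":[0,0,0]}]' 35
```

```text
t: 50.95
ee_pos: [0.4494, -0.1609, 0.0872]
ee_rot: [[-0.271, 0.963, 0.008], [0.963, 0.271, -0.001], [-0.003, 0.008, -1.0]]
wrist_force: [7.5, 4.8, 4.2]
grip_width: 0.266
t: 51.32
ee_pos: [0.4495, -0.1609, 0.0833]
ee_rot: [[-0.271, 0.963, 0.008], [0.963, 0.271, -0.001], [-0.003, 0.008, -1.0]]
wrist_force: [8.0, 6.1, 4.3]
grip_width: 0.263
```

```bash

python3 -m crank '[{"grip":1,"slide":[0,0,-1],"dr":[0,0,0]},{"grip":1,"slide":[0,0,-2],"dr":[0,0,0]},{"grip":1,"slide":[0,0,-2],"dr":[0,0,0]}]' 35
python3 - <<'E'
from h import *
d=cam("scene"); crop(d['image'],310,170,380,240,9,"pics/s17.png")
E
```

```text
t: 51.7
ee_pos: [0.4502, -0.1611, 0.0828]
ee_rot: [[-0.271, 0.963, 0.009], [0.963, 0.271, -0.001], [-0.004, 0.009, -1.0]]
wrist_force: [4.1, 9.1, 16.2]
grip_width: 0.268
```

View pics/s17.png

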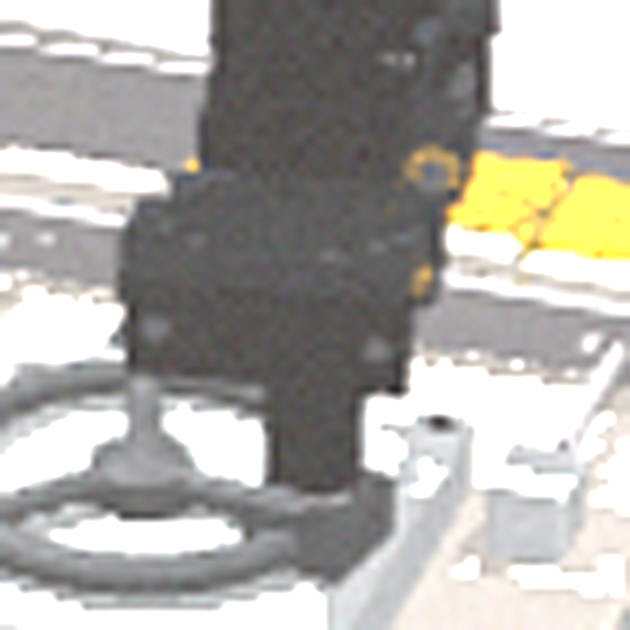

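It met a solid stop at the home height (TCP 82.8 mm, so tip at 22 mm). I'll ease off, release and go up.

```bash

python3 -m crank '[{"grip":1,"slide":[0,0,1.5],"dr":[0,0,0]},{"grip":0.2,"slide":[0,0,1.5],"dr":[0,0,0]},{"grip":-0.2,"slide":[0,0,1.5],"dr":[0,0,0]},{"grip":-0.2,"slide":[0,0,1.5],"dr":[0,0,0]},{"grip":-0.2,"slide":[0,0,1.5],"dr":[0,0,0]}]'
python3 -m crank '[{"grip":-0.2,"slide":[0,0,30],"dr":[0,0,0]},{"grip":-0.2,"slide":[0,0,80],"dr":[0,0,0]},{"grip":-0.2,"slide":[0,40,110],"dr":[0,0,0]},{"grip":-0.2,"slide":[0,100,110],"dr":[0,0,0]},{"grip":-0.2,"slide":[0,160,110],"dr":[0,0,0]}]'
python3 -m crank '[{"grip":-0.2,"slide":[0,60,0],"dr":[0,0,0]},{"grip":-0.2,"slide":[0,120,0],"dr":[0,0,0]},{"grip":-0.2,"slide":[0,180,0],"dr":[0,0,0]},{"grip":-0.2,"slide":[0,220,0],"dr":[0,0,0]},{"grip":-0.2,"slide":[0,220,0],"dr":[0,0,0]}]'
python3 - <<'E'
from h import *
d=cam("top"); crop(d['image'],255,135,400,285,4,"pics/t18.png");np.savez("/tmp/top2.npz",**d)
e=cam("scene"); crop(e['image'],270,150,410,260,5,"pics/s18.png");np.savez("/tmp/scene2.npz",**e)
E
python3 row.py pics/r6.png
```

```text
t: 52.38
ee_pos: [0.4446, -0.1607, 0.0797]
ee_rot: [[-0.268, 0.963, -0.002], [0.963, 0.268, 0.0], [0.001, -0.002, -1.0]]
wrist_force: [1.4, 0.5, -0.1]
grip_width: 0.576
t: 53.0
ee_pos: [0.4452, 0.0002, 0.1906]
ee_rot: [[-0.266, 0.964, 0.0], [0.964, 0.266, -0.0], [-0.0, 0.0, -1.0]]
wrist_force: [0.4, 1.1, 0.7]
grip_width: 0.598
t: 53.62
ee_pos: [0.4447, 0.2211, 0.1896]
ee_rot: [[-0.272, 0.962, -0.002], [0.962, 0.272, -0.0], [-0.0, -0.002, -1.0]]
wrist_force: [-0.1, -0.1, -0.6]
grip_width: 0.601
[0.4453 0.2183 0.1898]
```

View pics/t18.png

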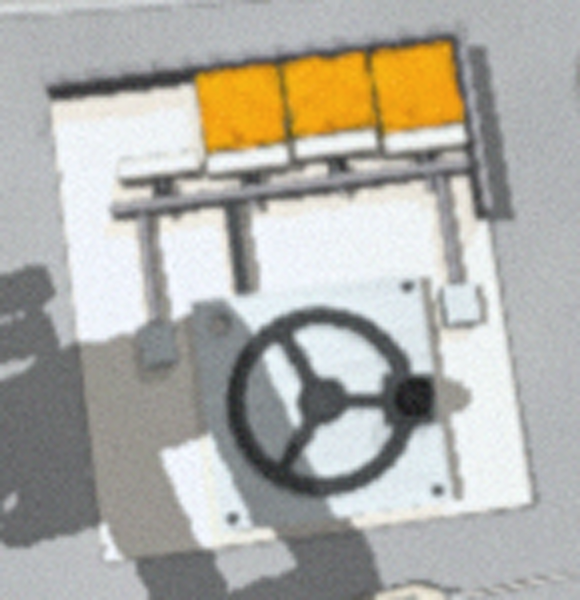

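View pics/s18.png

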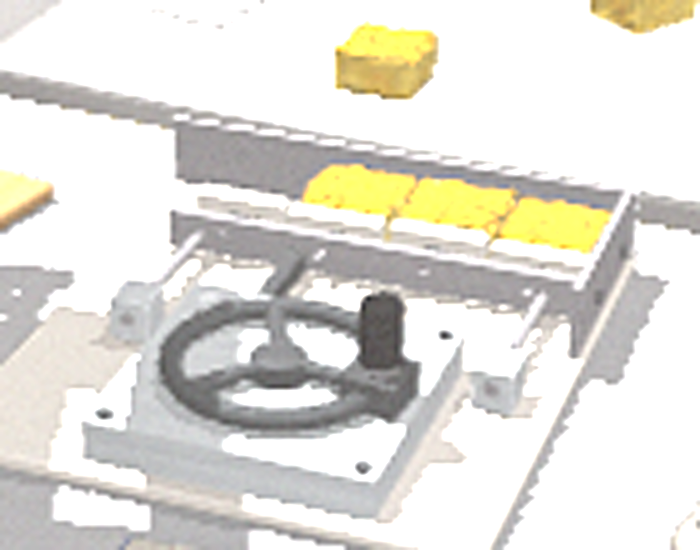

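View pics/r6.png

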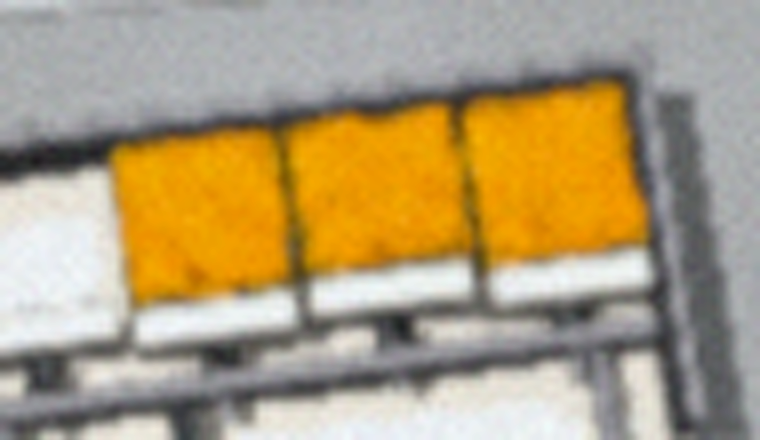

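```bash
python3 - <<'E'
from h import *
e=cam("scene"); crop(e['image'],325,195,365,245,11,"pics/pin.png")
d=cam("top")
for z in (.086,.096,.110): print(z,(proj(e,[[.450,-.161,z]])-[325,195]+.5)*11-.5)
print((proj(e,[[.450,-.161,.06]])-[325,195]+.5)*11-.5, read_state()['t'])
E
```

```text
0.086 [[213.99429807 208.5401132 ]]
0.096 [[215.08299759 170.54607699]]
0.11 [[216.62361118 116.85447765]]
[[211.20836254 305.96234697]] 53.875
```

View pics/pin.png

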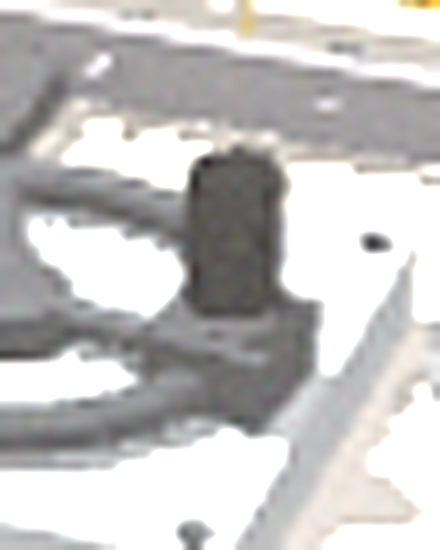

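The knob sits straight on the lug. Its bottom is at row 315 and I'd expect about 316 for fully home. The wheel holds and the row is in place, so I'm handing in.

```bash
python3 -c "
from workcell import close_job
print(close_job())"
```

```text
the job is handed in; nothing more can be done
None
```

I put the three portions that were there into one row in the fence corner. I then used the pin to wind the wheel and dropped it into the lock hole. The job was handed in at about 54 s, and the hand-in gives no verdict.

- **Portions:** With the wheel still slack, each one was pushed against the back fence and against the side fence or its neighbour. Portion 2 first ended up about 15 mm short of the fence. I pushed it home from the front, then pushed portions 3 and 1 the same way to check them, and each met a solid stop where expected. In the last pictures the row is flush with the back fence. Thin dark seams still show between neighbours, and I did not measure them.
- **Pin and wheel:** The pin stopped hard at its home height (tip at about 22 mm). After I let go, the wheel stayed wound for about two seconds of pictures, with the pads against the portions. The pin's flange rests on the lug. The knob's lower edge matched the home position in the picture; its top was about 2 pixels off to the side, which I put down to calibration or a slight lean of the pin.
- **Other things on the table:** I did not deliberately touch any of them. I did not compare their positions before and after.

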